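# Hang the face-shield headband over the drying bar

### The job

Hang the face-shield headband, which lies flat on the bench, over the horizontal bar of the drying stand: crown resting on the bar between the end discs, adjuster block up, one leg hanging down on each side. Lower it gently and let it bear on the bar before you let go (do not drop it or press it down hard; the bar's height varies), and leave the bottles and glassware where they stand.

Things in the scene. Friction and masses are not known exactly. Their poses are not given: they have to be found in the camera images.
- headband: Face-shield frame lying flat: stiff grey half hoop, black block outside its crown. Origin: middle of the block's underside; z square to hoop, up at start; x from block to open ends. Block x -25 to 30, y +-14 (grip these flat sides), z 0-40; knob on its end to x -35. Hoop strip z 0-24, 6 thick, crown at x 30, legs at y +-70 end at x 135; 114 clear between the leg pads. 0.13-0.25 kg
- headband_seat (a point): the middle of the inner face of the hoop's crown (33, 0, 12 in the headband's frame): this face has to rest on the bar
- stand: Fixed drying stand: foot 140 (x) x 180 (y) x 12, upright 34 across, telescoping; on top a level steel bar along y, 18 thick, over the foot's middle, 200 long between end discs 36 across. Origin: under the foot's centre. The bar's height differs each time and is NOT reported: its centre is 130 to 200 above the bench, to be seen or felt for; it gives 3 mm per 10 N. Nothing stands above it
- vial: Leave alone: glass vial, 28 across, 60 tall, standing inside the half hoop on the bench; origin under its centre
- nutrient: Leave alone: white bottle with a green label, 84 across, 200 tall; origin under its centre
- beaker: Leave alone: glass beaker, 70 across, 85 tall; origin under its centre
- capjar: Leave alone: small clear jar, 44 across, 50 tall; origin under its centre
- rinse: Leave alone: white bottle with a black cap, 70 across, 190 tall; origin under its centre
- vialrack: Leave alone: black rack 60 x 100 with two white-capped vials, 65 tall; origin under its centre

How it is judged:
On the way:
1. while still held in the gripper, the headband is over the bar, block up, and bears on it (contact force between headband and stand above 0.5 N and contact force between the fingers and headband above 0.5 N and angle between headband's own x axis and vertical above 2.75 rad and angle between the z axis of headband and the y axis of stand, either way round below 0.4 rad and x of headband_seat in the frame of stand between -0.025 and 0.025 m and y of headband_seat in the frame of stand between -0.085 and 0.085 m and height (world z) of headband_seat above 0.12 m), for 0.2 s.
At the end, for the whole second after the job is handed in: At rest on the stand's bar: block up (x axis within 0.39 rad of straight down), z axis within 0.4 rad of the bar's line, crown's inner face within 25 mm of the bar's line seen from above, within 85 mm of its middle along it, higher than 120 mm, bearing on the stand (angle between headband's own x axis and vertical above 2.75 rad and angle between the z axis of headband and the y axis of stand, either way round below 0.4 rad and x of headband_seat in the frame of stand between -0.025 and 0.025 m and y of headband_seat in the frame of stand between -0.085 and 0.085 m and height (world z) of headband_seat above 0.12 m and contact force between headband and stand above 0.3 N and linear speed of headband below 0.03 m/s and angular speed of headband below 0.3 rad/s); the robot touches nothing.
It fails at once if the headband is pressed or struck against the stand with more than 30 N (contact force between headband and stand above 30 N).
It fails at once if a bottle, jar, beaker or rack is moved by more than 30 mm or tipped (distance of any of vial, nutrient, beaker, capjar, rinse, vialrack from where it was at the start of the episode above 0.03 m or angle between any of vial, nutrient, beaker, capjar, rinse, vialrack's own z axis and vertical above 0.5 rad).
It also fails if it takes over 61 s, if anything falls off the work surface, if the arm or the gripper's body presses on something with over 40 N, if the wrist force passes 120 N, or if a joint passes its speed limit or range.

### The arm

A 7-joint arm with a two-finger parallel gripper is mounted at the origin on the work surface. World frame = base frame: x ahead of the robot, y to its left, z up, the work surface at z = 0. Lengths are in m, angles in rad, forces in N, time in s.
With the tool pointing down it reaches from about 0.4 to 0.85 m from the base axis. Payload 10.4 kg.
Tool frame: the origin (TCP) lies at the very end of the fingers, on their centre line; the grasp point (between the pads) lies 19 mm behind it (manip.tcp_to_grasp is the z of the grasp point in the tool frame, in m); z points along the fingers, x is the direction in which the jaws open and shut, and the axes are right-handed (so a half turn about z gives the same grasp; the last joint's range is limited). The gripper opens to 85 mm and grips with 20 to 120 N. Pads are 22 mm wide; open, the fingers measure 114 mm over their backs; the gripper's body (76 mm by 85 mm) begins 54 mm behind the grasp point. The pads swing forward as they close: fully open they stand 13 mm farther back than shut.
Start: joints at [-1.176, 0.332, -0.065, 1.46, 0.022, 1.35, -0.088], TCP at [0.254, 0.571, 0.231] pointing down, gripper open.
Joint ranges: [-2.6, 2.6], [-0.5, 2.12], [-1.47, 1.34], [0.16, 2.42], [-1.27, 4.41], [0.06, 2.06], [-2.6, 2.6]. Speed limits (rad/s): [2.22, 2.22, 2.79, 2.79, 3.14, 3.14, 3.14].

### API

Orientations are given as a unit quaternion [x, y, z, w].
In Python, from workcell import manip gives the robot as it stands.
- The arm moves only by the tool servo_tool, never from a script. Its argument "moves" is a list of rows, each an object with "travel": the shift along the tool's x, y, z in mm, a list of three; "dr": the turn, a rotation vector about the tool's x, y, z in degrees, a list of three. A call has 1 to 12 rows; each row shifts and turns the commanded pose from where the row before left it, along the tool's axes as they then stand; what a row does not reach is not made up. A row lasts 1/8 s, in which the tool goes at most 62.5 mm and 10.7 degrees, less where a joint would pass 70% of its speed; a pose out of reach is approached as far as the arm can. A call is refused whole if a number of a shift passes 62.5 or a number of a turn 10.7, either way. A call with a gripper value outside its range is refused whole. "claw" is the closure, from 0 (fully open) to 1 (shut), set as the call begins (left out, the last holds). The fingers move at their own pace and stop on an object; "squeeze" is the grip in N (left out, the last holds). Time passes only in rows, so rows that do not move let the fingers close. It gives the time, the measured TCP pose, the force and the opening at its end, in the units of the state.
- manip.get_obs(): the state, without advancing time (a new reading comes with each control period).
- manip.camera(name): name is "side" or "top"; returns the picture (480x640x3 uint8, blue, green, red); there is no depth.
- manip.calibration(name): a dict with "intrinsics" (3x3 intrinsics, pixels), "distortion" ([k1, k2, p1, p2, k3] as OpenCV has them; the pictures are not rectified), "view" (4x4, takes a point from world to camera coordinates). Camera axes: x right, y down, z forward; pixel columns grow to the right and rows downward; lengths in m; the calibration is good to about 2 mm. A picture is of the moment at which its call begins. calibration takes no time and is no camera call.
- manip.hand_in(): hands the job in, once; it reports no verdict.
The state is a dict: "clock": time; "joint_pos": joint angles; "joint_velocities": joint speeds; "tau": joint torques, N m; "position": TCP position; "ee_rot": TCP orientation; "ft_force": force on the tool from outside, world axes, zero at the start; "torque": the same for the moment, N m; "grip_width": opening from 0.0 (shut) to 1.0 (fully open).
Only numpy, scipy, OpenCV 4.12 (cv2) and the standard library are available. Lean on these libraries where they do the work, as an engineer would, in place of code of your own. Each camera call takes 0.05 s, during which the arm holds its last target. There are 200 camera calls.

## Working session

There is one attempt and no reset: what is moved stays moved. The work goes in short steps, Python scripts to look and compute and a tool call to move; the robot and the scene stay as the last step left them, time stands still between calls to the robot, and variables do not carry over. Pictures are saved under pics/ and viewed, on a budget of 10 in all, crops included, one or two more only if the job needs it, and the job is handed in when it is done.

Besides the shell and the picture viewer there is one more tool, called as name(argument=value, ...), one argument or row to a line, values as JSON. servo_tool: Moves the arm, as the interface text tells. Its arguments: {"type":"object","properties":{"moves":{"type":"array","items":{"type":"object","properties":{"travel":{"type":"array","items":{"type":"number"}},"dr":{"type":"array","items":{"type":"number"}}}}},"claw":{"type":"number"},"squeeze":{"type":"number"}},"required":["moves"]}

```bash
mkdir -p pics
python3 - <<'E'
from workcell import manip
import cv2
for n in("side","top"):
    cv2.imwrite(f"pics/{n}0.png",manip.camera(n)); c=manip.calibration(n); print(n,c)
o=manip.get_obs();print(o)
E
```

```text
side {'intrinsics': array([[525.85072114,   0.        , 314.83068396],
       [  0.        , 525.85072114, 236.68148375],
       [  0.        ,   0.        ,   1.        ]]), 'distortion': array([-0.03239598,  0.        ,  0.        ,  0.        ,  0.        ]), 'view': array([[ 0.98209849, -0.18781446, -0.01443195, -0.60071922],
       [-0.12225035, -0.57721701, -0.80738799,  0.09293134],
       [ 0.14330877,  0.79469884, -0.58984434,  1.10517885],
       [ 0.        ,  0.        ,  0.        ,  1.        ]])}
top {'intrinsics': array([[452.64821011,   0.        , 324.74146306],
       [  0.        , 452.64821011, 242.48960562],
       [  0.        ,   0.        ,   1.        ]]), 'distortion': array([-0.02851728,  0.        ,  0.        ,  0.        ,  0.        ]), 'view': array([[-2.48485148e-02, -9.99691159e-01, -3.71810669e-04,
         1.19430753e-02],
       [-9.95254475e-01,  2.47732339e-02, -9.41000367e-02,
         6.19988294e-01],
       [ 9.40801857e-02, -1.96819992e-03, -9.95562678e-01,
         9.54892010e-01],
       [ 0.00000000e+00,  0.00000000e+00,  0.00000000e+00,
         1.00000000e+00]])}
{'clock': 0.1, 'joint_pos': array([-1.17557355,  0.33283515, -0.06470498,  1.46086605,  0.02157008,
        1.34989266, -0.08847853]), 'joint_velocities': array([ 0.00101948, -0.00297141,  0.00083372, -0.00160808,  0.00033116,
        0.00154148, -0.00011613]), 'tau': array([ 4.01942625e-04, -6.26750994e+01,  4.81331663e-02, -3.92428851e+01,
        1.61723373e-02,  6.89931825e-03,  3.57503654e-05]), 'position': array([0.25346044, 0.57092773, 0.23057479]), 'ee_rot': array([ 8.38372003e-01,  5.45098117e-01, -5.40347116e-04,  3.67893789e-04]), 'ft_force': array([ 0.08149806, -0.40983535, -0.89421621]), 'torque': array([ 0.04831451, -0.01153553, -0.07642842]), 'grip_width': 0.9973786277228748}
```

View pics/side0.png

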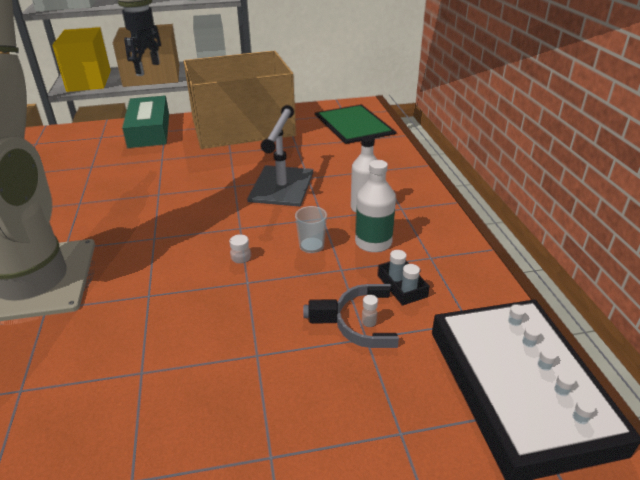

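View pics/top0.png

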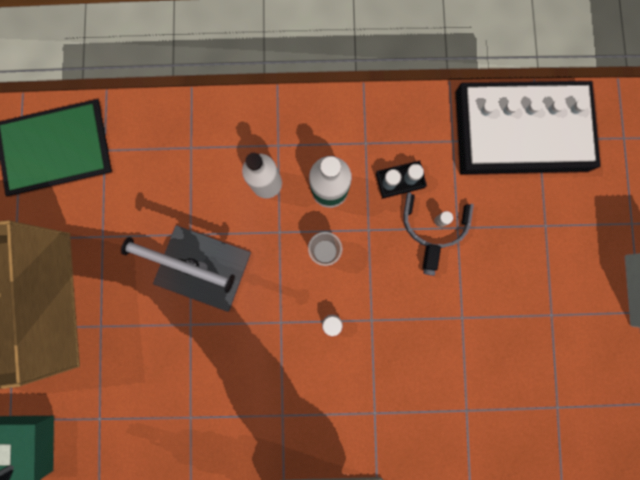

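The side picture shows the headband at about (350,315), the bar from (270,145) to (288,112), and the beaker and jar between them. In the top picture, the headband block is at (432,258), the hoop opens upward (+x), the vial is at (446,217), and the bar runs from (128,246) to (230,284). Next I'll enlarge these areas to measure them.

Run:
```python
import cv2,numpy as np
t=cv2.imread("pics/top0.png");s=cv2.imread("pics/side0.png")
def crop(im,x,y,w,h,k):
    return cv2.resize(im[y:y+h,x:x+w],None,fx=k,fy=k,interpolation=cv2.INTER_CUBIC)
M=np.zeros((600,800,3),np.uint8)
def put(c,x,y): M[y:y+c.shape[0],x:x+c.shape[1]]=c
put(crop(t,395,185,80,100,4),0,0)
put(crop(t,115,220,150,100,3),330,0)
put(crop(s,240,95,80,115,2.6),560,301)
put(crop(s,295,280,110,70,2.2),310,310)
put(crop(s,295,280,110,70,2.7),0,405)
cv2.imwrite("pics/m1.png",M)
from workcell import manip
print(dir(manip))
```

```text
['MotionError', '__class__', '__delattr__', '__dict__', '__dir__', '__doc__', '__eq__', '__format__', '__ge__', '__getattribute__', '__getstate__', '__gt__', '__hash__', '__init__', '__init_subclass__', '__le__', '__lt__', '__module__', '__ne__', '__new__', '__reduce__', '__reduce_ex__', '__repr__', '__setattr__', '__sizeof__', '__str__', '__subclasshook__', '__weakref__', 'calibration', 'camera', 'get_obs', 'hand_in', 'tcp_to_grasp']
```

View pics/m1.png

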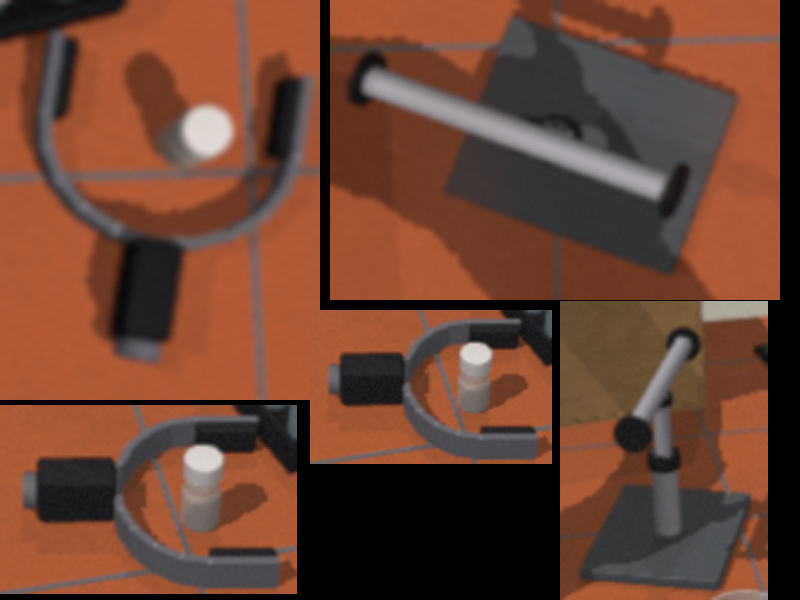

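```bash
cat > h.py <<'E'
import cv2,numpy as np
from workcell import manip
C={n:manip.calibration(n) for n in("side","top")}
def proj(n,P):
    c=C[n];V=c["view"];return cv2.projectPoints(np.float64(P).reshape(-1,1,3),cv2.Rodrigues(V[:3,:3])[0],V[:3,3],c["intrinsics"],c["distortion"])[0].reshape(-1,2)
def yaw(P,a,x,y,z=0):
    c,s=np.cos(a),np.sin(a);P=np.float64(P);return P@np.array([[c,s,0],[-s,c,0],[0,0,1]])+[x,y,z]
E
python3 - <<'E'
from h import *
from scipy.optimize import least_squares as LS
T=lambda u:np.array(u)/4+[395,185]
S=lambda u:(np.array(u)-[0,405])/2.7+[295,280]
hp={"top":([[135,70,24],[135,-70,24],[-25,0,40],[30,0,40]],T([[56,33],[303,78],[143,338],[156,241]])),
"side":([[135,-73,24],[135,-73,0],[135,70,24],[-25,14,40],[30,14,40]],S([[280,560],[279,585],[258,419],[40,461],[117,460]]))}
f=lambda p:np.concatenate([(proj(n,yaw(np.array(a)/1e3,p[0],p[1],p[2]))-b).ravel() for n,(a,b) in hp.items()])
r=LS(f,[0,.6,-.2]);print("headband",r.x,r.fun.round(1))
T=lambda u:(np.array(u)-[330,0])/3+[115,220]
S=lambda u:(np.array(u)-[560,301])/2.6+[240,95]
def g(p):
    a,x,y,z=p
    foot=yaw([[.07,.09,.012],[.07,-.09,.012],[-.07,-.09,.012],[-.07,.09,.012]],a,x,y)
    bar=yaw([[0,.102,z],[0,-.102,z]],a,x,y)
    return np.concatenate([(proj("top",foot)-T([[515,15],[738,97],[674,272],[445,190]])).ravel(),
     (proj("top",bar)-T([[367,79],[676,190]])).ravel(),(proj("side",bar)-S([[683,344],[633,434]])).ravel()])
r=LS(g,[-.3,.55,.3,.17]);print("stand",r.x,r.fun.round(1))
def ray(n,u,z):
    c=C[n];q=cv2.undistortPoints(np.float64([[u]]),c["intrinsics"],c["distortion"]).ravel();R=c["view"][:3,:3];t=c["view"][:3,3]
    o=-R.T@t;d=R.T@[*q,1];return (o+d*(z-o[2])/d[2]).round(3)
for nm,u,z in [("vial",(446.5,218),.06),("nutrient",(330,168),.2),("rinse",(254,161),.19),("beaker",(325,250),.06),("jar",(333,326),.05),("rack",(402,180),.04)]: print(nm,ray("top",u,z))
E
```

```text
headband [-0.18782117  0.58064036 -0.23526354] [-0.4 -0.5  0.4 -1.5  0.7 -0.4  1.1 -1.3  0.1  1.  -0.6  1.  -1.  -0.4
 -1.3 -1.6 -0.6 -1.6]
stand [-0.36652985  0.57259771  0.26800767  0.17158834] [-0.7 -0.5  0.5 -0.8 -0.5  1.1 -0.4  0.6  1.2 -0.3  0.  -0.4 -0.3 -0.3
 -0.3 -0.4]
vial [ 0.663 -0.263  0.06 ]
nutrient [ 0.74  -0.016  0.2  ]
rinse [0.76  0.124 0.19 ]
beaker [ 0.601 -0.004  0.06 ]
jar [ 0.442 -0.016  0.05 ]
rack [ 0.752 -0.175  0.04 ]
```

servo_tool(
  moves=[
    {"dr": [0,0,-6.5]},
    {"dr": [0,0,-6.5]},
    {"travel": [-50,32,0]},
    {"travel": [-50,32,0]},
    {"travel": [-50,32,0]},
    {"travel": [-50,32,0]},
    {"travel": [-50,32,0]},
    {"travel": [-50,32,0]},
    {"travel": [-50,32,0]},
    {"travel": [-50,32,0]},
    {"travel": [-50,32,0]},
    {"travel": [-50,32,0]},
  ],
  claw=0,
  squeeze=100,
)

```text
$.moves[0]: bad value
```

servo_tool(
  moves=[
    {"travel": [0,0,0],"dr": [0,0,-6.5]},
    {"travel": [0,0,0],"dr": [0,0,-6.5]},
    {"travel": [-50,32,0],"dr": [0,0,0]},
    {"travel": [-50,32,0],"dr": [0,0,0]},
    {"travel": [-50,32,0],"dr": [0,0,0]},
    {"travel": [-50,32,0],"dr": [0,0,0]},
    {"travel": [-50,32,0],"dr": [0,0,0]},
    {"travel": [-50,32,0],"dr": [0,0,0]},
    {"travel": [-50,32,0],"dr": [0,0,0]},
    {"travel": [-50,32,0],"dr": [0,0,0]},
    {"travel": [-50,32,0],"dr": [0,0,0]},
    {"travel": [-50,32,0],"dr": [0,0,0]},
  ],
  claw=0,
  squeeze=100,
)

```text
clock: 1.6
position: [0.4731, 0.0178, 0.2313]
ee_rot: [0.771, 0.637, 0.0, -0.0]
ft_force: [1.6, 0.5, -0.5]
grip_width: 1.0
```

```bash
cat >> h.py <<'E'
from scipy.spatial.transform import Rotation as Ro
def go(P,X,Z):
    """shift (mm, tool axes) and turn (deg rotvec, tool axes) to TCP P with tool x=X,z=Z"""
    o=manip.get_obs();R=Ro.from_quat(o["ee_rot"]).as_matrix()
    X,Z=np.float64(X),np.float64(Z);Z/=np.linalg.norm(Z);X-=Z*(X@Z);X/=np.linalg.norm(X)
    G=np.c_[X,np.cross(Z,X),Z]
    print("t",o["clock"],"pos",o["position"].round(4),"q",o["joint_pos"].round(2),"F",o["ft_force"].round(1),"w",round(o["grip_width"],3))
    print("shift",(R.T@(np.float64(P)-o["position"])*1e3).round(1),"turn",np.degrees(Ro.from_matrix(R.T@G).as_rotvec()).round(1))
E
python3 -c "
from h import *
a=-.188
go([.573,-.234,.008],[-np.sin(a),np.cos(a),0],[0,0,-1])"
```

```text
t 1.6 pos [0.4731 0.0178 0.2313] q [-0.55 -0.02  0.42  1.87  0.01  1.3   1.24] F [ 1.6  0.5 -0.5] w 1.0
shift [-228.3  145.7  223.2] turn [ 0.  -0.  -0.2]
```

servo_tool(
  moves=[
    {"travel": [-46,29,0],"dr": [0,0,0]},
    {"travel": [-46,29,0],"dr": [0,0,0]},
    {"travel": [-46,29,0],"dr": [0,0,0]},
    {"travel": [-46,29,0],"dr": [0,0,0]},
    {"travel": [-45,29,20],"dr": [0,0,0]},
    {"travel": [0,0,40],"dr": [0,0,0]},
    {"travel": [0,0,40],"dr": [0,0,0]},
    {"travel": [0,0,20],"dr": [0,0,0]},
    {"travel": [0,0,0],"dr": [0,0,0]},
  ],
)

```text
clock: 2.72
position: [0.5712, -0.2323, 0.1104]
ee_rot: [0.771, 0.637, -0.001, -0.001]
ft_force: [0.0, -0.8, 0.1]
grip_width: 1.001
```

```bash
python3 -c "
from h import *
a=-.188
go([.573,-.234,.008],[-np.sin(a),np.cos(a),0],[0,0,-1])
def crop(n,x,y,w,h,k): return cv2.resize(manip.camera(n)[y:y+h,x:x+w],None,fx=k,fy=k,interpolation=cv2.INTER_CUBIC)
A=crop('side',270,220,150,150,2.6);B=crop('top',380,170,130,130,3)
cv2.imwrite('pics/pre.png',np.hstack([A[:390,:390],B[:390]]))"
```

```text
t 2.725 pos [ 0.5712 -0.2323  0.1104] q [-0.16  0.46  0.61  1.65 -0.28  1.12  1.9 ] F [ 0.  -0.8  0.1] w 1.001
shift [ -1.3   2.3 102.4] turn [-0.1 -0.  -0.2]
```

View pics/pre.png

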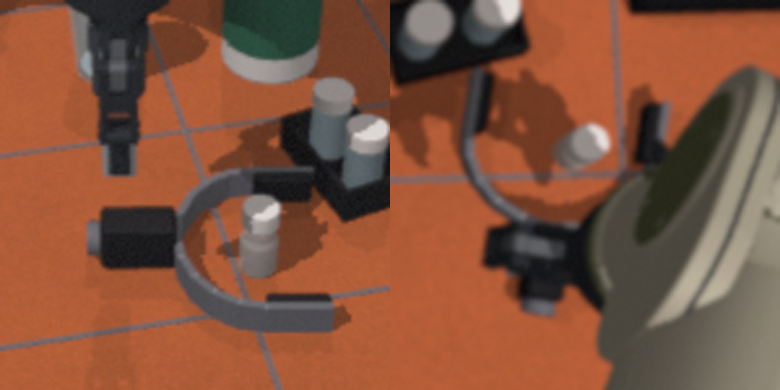

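The open fingers straddle the block: the near finger tip is at crop (120,170) and the block centre at (140,238). The aim agrees with the fit, so I'll go down and grip.

servo_tool(
  moves=[
    {"travel": [-1,2,30],"dr": [0,0,0]},
    {"travel": [0,0,30],"dr": [0,0,0]},
    {"travel": [0,0,25],"dr": [0,0,0]},
    {"travel": [0,0,15],"dr": [0,0,0]},
    {"travel": [0,0,2],"dr": [0,0,0]},
    {"travel": [0,0,0],"dr": [0,0,0]},
  ],
)

```text
clock: 3.58
position: [0.5743, -0.2344, 0.0104]
ee_rot: [0.771, 0.636, 0.0, 0.001]
ft_force: [-0.1, -0.4, 0.4]
grip_width: 0.999
```

servo_tool(
  moves=[
    {"travel": [0,0,0],"dr": [0,0,0]},
    {"travel": [0,0,0],"dr": [0,0,0]},
    {"travel": [0,0,0],"dr": [0,0,0]},
    {"travel": [0,0,0],"dr": [0,0,0]},
    {"travel": [0,0,0],"dr": [0,0,0]},
    {"travel": [0,0,0],"dr": [0,0,0]},
    {"travel": [0,0,0],"dr": [0,0,0]},
    {"travel": [0,0,0],"dr": [0,0,0]},
  ],
  claw=1,
  squeeze=100,
)

```text
clock: 4.58
position: [0.5739, -0.2342, 0.0098]
ee_rot: [0.771, 0.636, 0.0, 0.0]
ft_force: [-0.9, 0.8, 5.6]
grip_width: 0.317
```

servo_tool(
  moves=[
    {"travel": [0,0,-10],"dr": [0,0,0]},
    {"travel": [0,0,-20],"dr": [0,0,0]},
    {"travel": [0,0,-30],"dr": [0,0,0]},
    {"travel": [0,0,-35],"dr": [0,0,0]},
    {"travel": [0,0,-35],"dr": [0,0,0]},
    {"travel": [0,0,-35],"dr": [0,0,0]},
    {"travel": [0,0,-35],"dr": [0,0,0]},
    {"travel": [0,0,-35],"dr": [0,0,0]},
    {"travel": [0,0,-35],"dr": [0,0,0]},
    {"travel": [0,0,-30],"dr": [0,0,0]},
    {"travel": [0,0,-10],"dr": [0,0,0]},
    {"travel": [0,0,0],"dr": [0,0,0]},
  ],
)

```text
clock: 6.08
position: [0.5735, -0.2342, 0.3195]
ee_rot: [0.771, 0.636, 0.0, 0.0]
ft_force: [-0.5, 0.4, -1.8]
grip_width: 0.311
```

```bash
python3 -c "
from h import *
a=-.3665;d=np.array([-np.sin(a),np.cos(a),0]);x=[np.cos(a),np.sin(a),0]
# seat 45mm toward -y end of bar; tcp is 10mm beyond headband z=0 -> z=TCP height .010
S=np.array([.5726,.268,.1716+.009])-.045*d
P=S+d*(.012-.010)+[0,0,.041]
print('final',P,d)
go(P+[0,0,.2],x,d)"
```

```text
final [0.55719095 0.22785575 0.2216    ] [0.35835008 0.93358729 0.        ]
t 6.075 pos [ 0.5735 -0.2342  0.3195] q [-0.19  0.33  0.67  1.36 -0.2   1.52  1.84] F [-0.5  0.4 -1.8] w 0.311
shift [ 450.6 -103.7 -102.1] turn [64.3 76.6 76.6]
```

servo_tool(
  moves=[
    {"travel": [0,0,-10],"dr": [0,0,10]},
    {"travel": [0,0,-10],"dr": [0,0,10]},
    {"travel": [0,0,-10],"dr": [0,0,10]},
    {"travel": [0,0,-10],"dr": [0,0,10]},
    {"travel": [0,0,-10],"dr": [0,0,10]},
    {"travel": [0,0,-10],"dr": [0,0,10]},
    {"travel": [0,0,-10],"dr": [0,0,10]},
    {"travel": [0,0,-10],"dr": [0,0,10]},
    {"travel": [0,0,-10],"dr": [0,0,10]},
    {"travel": [0,0,-10],"dr": [0,0,10]},
    {"travel": [0,0,0],"dr": [0,0,0]},
  ],
)

```text
clock: 7.45
position: [0.5736, -0.2341, 0.4184]
ee_rot: [0.983, -0.181, -0.0, 0.0]
ft_force: [0.4, 0.6, -2.5]
grip_width: 0.311
```

servo_tool(
  moves=[
    {"travel": [-15,-35,0],"dr": [0,0,0]},
    {"travel": [-15,-35,0],"dr": [0,0,0]},
    {"travel": [-15,-35,0],"dr": [0,0,0]},
    {"travel": [-15,-35,0],"dr": [0,0,0]},
    {"travel": [-15,-35,0],"dr": [0,0,0]},
    {"travel": [-15,-35,0],"dr": [0,0,0]},
    {"travel": [-15,-35,0],"dr": [0,0,0]},
    {"travel": [-15,-35,0],"dr": [0,0,0]},
    {"travel": [-15,-35,0],"dr": [0,0,0]},
    {"travel": [-15,-35,0],"dr": [0,0,0]},
    {"travel": [0,0,0],"dr": [0,0,0]},
  ],
)

```text
clock: 8.82
position: [0.5578, 0.1505, 0.4174]
ee_rot: [0.984, -0.177, -0.001, 0.0]
ft_force: [-0.4, 0.6, -2.3]
grip_width: 0.313
```

```bash
cat >> h.py <<'E'
a=-.3665;d=np.array([-np.sin(a),np.cos(a),0]);bx=[np.cos(a),np.sin(a),0]
E
python3 -c "
from h import *
go([.557,.228,.4216],bx,d)"
```

```text
t 8.825 pos [0.5578 0.1505 0.4174] q [-1.03  0.26  0.89  1.28 -0.2   1.7  -0.54] F [-0.4  0.6 -2.3] w 0.313
shift [-27.7 -72.4  -4.3] turn [90.1  0.6  0.4]
```

Now tilt 90° about tool x, in two parts.

servo_tool(
  moves=[
    {"travel": [0,0,0],"dr": [10,0,0]},
    {"travel": [0,0,0],"dr": [10,0,0]},
    {"travel": [0,0,0],"dr": [10,0,0]},
    {"travel": [0,0,0],"dr": [10,0,0]},
    {"travel": [0,0,0],"dr": [0,0,0]},
  ],
)

```text
clock: 9.45
position: [0.5578, 0.1423, 0.4175]
ee_rot: [0.923, -0.173, 0.062, -0.337]
ft_force: [0.6, -0.8, -1.2]
grip_width: 0.313
```

```bash
python3 -c "
from h import *
go([.557,.228,.4216],bx,d)"
```

```text
t 9.45 pos [0.5578 0.1423 0.4175] q [-0.98 -0.12  0.95  1.68 -0.57  1.28 -0.29] F [ 0.6 -0.8 -1.2] w 0.313
shift [-31.7 -63.5  48.2] turn [49.9 -0.1 -0.1]
```

servo_tool(
  moves=[
    {"travel": [0,0,0],"dr": [10,0,0]},
    {"travel": [0,0,0],"dr": [10,0,0]},
    {"travel": [0,0,0],"dr": [10,0,0]},
    {"travel": [0,0,0],"dr": [0,0,0]},
  ],
)

```text
clock: 9.95
position: [0.558, 0.1457, 0.4166]
ee_rot: [0.807, -0.15, 0.103, -0.562]
ft_force: [-0.6, 0.4, -0.7]
grip_width: 0.311
```

```bash
python3 -c "
from h import *
go([.557,.228,.4216],bx,d)"
```

```text
t 9.95 pos [0.558  0.1457 0.4166] q [-1.11 -0.15  1.3   1.95 -1.15  1.25  0.25] F [-0.6  0.4 -0.7] w 0.311
shift [-30.4 -31.1  70.1] turn [20.3  0.1 -0.1]
```

servo_tool(
  moves=[
    {"travel": [-8,-8,18],"dr": [0,0,0]},
    {"travel": [-8,-8,18],"dr": [0,0,0]},
    {"travel": [-8,-8,18],"dr": [0,0,0]},
    {"travel": [-6,-7,16],"dr": [0,0,0]},
    {"travel": [0,0,0],"dr": [5,0,0]},
    {"travel": [0,0,0],"dr": [0,0,0]},
  ],
)

```text
clock: 10.7
position: [0.557, 0.2302, 0.4239]
ee_rot: [0.782, -0.143, 0.109, -0.597]
ft_force: [0.7, 0.1, -0.7]
grip_width: 0.316
```

```bash
python3 -c "
from h import *
go([.557,.228,.4216],bx,d)"
```

```text
t 10.7 pos [0.557  0.2302 0.4239] q [-1.17 -0.2   1.18  2.03 -1.26  1.07  0.29] F [ 0.7  0.1 -0.7] w 0.316
shift [ 0.7  2.8 -1.3] turn [15.3  0.3  0.1]
```

servo_tool(
  moves=[
    {"travel": [0,19,5],"dr": [0,0,0]},
    {"travel": [0,19,5],"dr": [0,0,0]},
    {"travel": [0,19,5],"dr": [0,0,0]},
    {"travel": [0,0,0],"dr": [4,0,0]},
    {"travel": [0,0,0],"dr": [4,0,0]},
    {"travel": [0,0,0],"dr": [0,0,0]},
  ],
)

```text
clock: 11.45
position: [0.5314, 0.2336, 0.3827]
ee_rot: [0.741, -0.143, 0.128, -0.643]
ft_force: [-0.1, 0.4, -0.6]
grip_width: 0.316
```

```bash
python3 -c "
from h import *
go([.557,.228,.3216],bx,d)
def crop(n,x,y,w,h,k): return cv2.resize(manip.camera(n)[y:y+h,x:x+w],None,fx=k,fy=k,interpolation=cv2.INTER_CUBIC)
cv2.imwrite('pics/over.png',np.hstack([crop('side',160,0,190,220,2.1),crop('top',90,130,190,220,2.1)]))"
```

```text
t 11.45 pos [0.5314 0.2336 0.3827] q [-1.41 -0.5   1.33  2.2  -1.25  0.84  0.48] F [-0.1  0.4 -0.6] w 0.316
shift [25.5 60.  12.9] turn [ 8.  -1.1  0.2]
```

View pics/over.png

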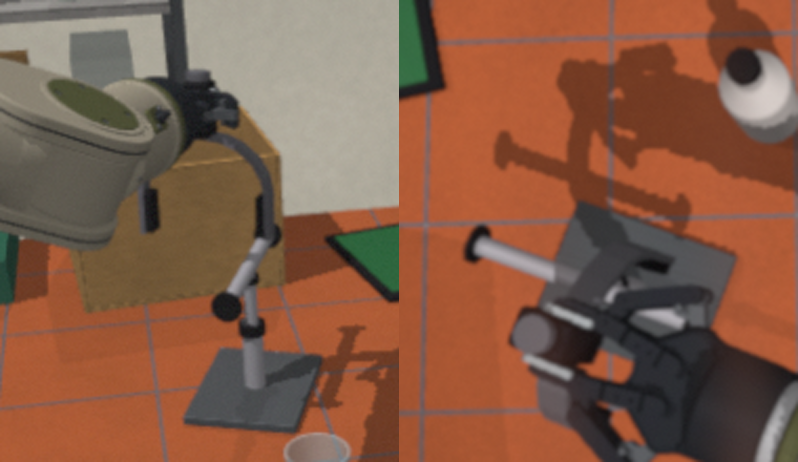

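The block is up, at crop (535,335) in the top view, and the hoop straddles the bar line. Some joints are at their limits and the position has slid about 25 mm. I'll keep a downward pitch of about 14° and work farther along the bar, where the arm has more room.

```bash
cat >> h.py <<'E'
def tgt(s,h,pitch=14):
    """seat s mm along bar from middle, h mm above nominal bar top"""
    p=np.radians(pitch);tz=d*np.cos(p)-[0,0,np.sin(p)];ty=np.cross(tz,bx)
    S=np.array([.5726,.268,.1806+h/1e3])+d*s/1e3
    P=S-.040*ty+.002*tz
    print("P",P.round(4));go(P,bx,tz)
E
python3 -c "
from h import *
tgt(20,140);tgt(20,60)"
```

```text
P [0.5839 0.2975 0.3589]
t 11.55 pos [0.5325 0.2325 0.3846] q [-1.41 -0.5   1.34  2.2  -1.25  0.85  0.48] F [ 1.  -0.2 -1.8] w 0.312
shift [23.  14.7 82.4] turn [-6.2 -1.2  0.1]
P [0.5839 0.2975 0.2789]
t 11.55 pos [0.5325 0.2325 0.3846] q [-1.41 -0.5   1.34  2.2  -1.25  0.85  0.48] F [ 1.  -0.2 -1.8] w 0.312
shift [22.6 94.  93.2] turn [-6.2 -1.2  0.1]
```

servo_tool(
  moves=[
    {"travel": [0,0,0],"dr": [-3,-0.6,0]},
    {"travel": [0,0,0],"dr": [-3,-0.6,0]},
    {"travel": [6,0,20],"dr": [0,0,0]},
    {"travel": [6,0,20],"dr": [0,0,0]},
    {"travel": [6,0,20],"dr": [0,0,0]},
    {"travel": [5,0,20],"dr": [0,0,0]},
    {"travel": [0,0,0],"dr": [0,0,0]},
  ],
)

```text
clock: 12.42
position: [0.5603, 0.2986, 0.3792]
ee_rot: [0.776, -0.149, 0.119, -0.601]
ft_force: [-0.6, -0.5, -1.7]
grip_width: 0.31
```

```bash
python3 -c "
from h import *
tgt(20,60)"
```

```text
P [0.5839 0.2975 0.2789]
t 12.425 pos [0.5603 0.2986 0.3792] q [-1.61 -0.5   1.34  2.11 -1.11  0.65  0.28] F [-0.6 -0.5 -1.7] w 0.31
shift [21.7 95.3 32.6] turn [ 0.4 -1.   0.1]
```

servo_tool(
  moves=[
    {"travel": [11,8,10],"dr": [0,0,0]},
    {"travel": [11,8,10],"dr": [0,0,0]},
    {"travel": [0,15,4],"dr": [0,0,0]},
    {"travel": [0,15,4],"dr": [0,0,0]},
    {"travel": [0,0,0],"dr": [0,0,0]},
  ],
)

```text
clock: 13.05
position: [0.5529, 0.3028, 0.3481]
ee_rot: [0.78, -0.16, 0.128, -0.591]
ft_force: [0.1, -0.2, -2.0]
grip_width: 0.311
```

```bash
python3 -c "
from h import *
tgt(20,60)"
```

```text
P [0.5839 0.2975 0.2789]
t 13.05 pos [0.5529 0.3028 0.3481] q [-1.62 -0.5   1.34  2.18 -1.18  0.59  0.37] F [ 0.1 -0.2 -2. ] w 0.311
shift [29.7 65.  25.9] turn [ 1.6 -2.7 -0. ]
```

```bash
cat > kin.py <<'E'
import numpy as np
from scipy.spatial.transform import Rotation as Ro
from scipy.optimize import least_squares as LS
import itertools
D=[([-1.17557,.332835,-.064705,1.460866,.02157,1.349893,-.088479],[.25346,.57093,.23057],[.838372,.545098,-.00054,.000368]),
([-.55,-.02,.42,1.87,.01,1.3,1.24],[.4731,.0178,.2313],[.771,.637,0,0]),
([-.16,.46,.61,1.65,-.28,1.12,1.9],[.5712,-.2323,.1104],[.771,.637,-.001,-.001]),
([-.19,.33,.67,1.36,-.2,1.52,1.84],[.5735,-.2342,.3195],[.771,.636,0,0]),
([-1.03,.26,.89,1.28,-.2,1.7,-.54],[.5578,.1505,.4174],[.984,-.177,-.001,0]),
([-.98,-.12,.95,1.68,-.57,1.28,-.29],[.5578,.1423,.4175],[.923,-.173,.062,-.337]),
([-1.11,-.15,1.3,1.95,-1.15,1.25,.25],[.558,.1457,.4166],[.807,-.15,.103,-.562]),
([-1.17,-.2,1.18,2.03,-1.26,1.07,.29],[.557,.2302,.4239],[.782,-.143,.109,-.597]),
([-1.61,-.5,1.34,2.11,-1.11,.65,.28],[.5603,.2986,.3792],[.776,-.149,.119,-.601]),
([-1.62,-.5,1.34,2.18,-1.18,.59,.37],[.5529,.3028,.3481],[.78,-.16,.128,-.591])]
RZ=lambda a:np.array([[np.cos(a),-np.sin(a),0],[np.sin(a),np.cos(a),0],[0,0,1]])
RY=lambda a:np.array([[np.cos(a),0,np.sin(a)],[0,1,0],[-np.sin(a),0,np.cos(a)]])
def fk(q,p,s,full=False):
    d1,L1,L2,L3,a1,a2,a6,o1,o7=p
    R=RZ(s[0]*q[0]+o1);x=np.array([0,0,d1]);
    R=R@RY(q[1]);x=x+R@[0,0,L1];R=R@RZ(s[1]*q[2]);x=x+R@[a1,0,0];e=x
    R=R@RY(q[3]);x=x+R@[a2,0,L2];R=R@RZ(s[2]*q[4]);w=x
    R=R@RY(q[5]);x=x+R@[a6,0,L3];R=R@RZ(s[3]*q[6]+o7)
    return (x,R,e,w) if full else (x,R)
def res(p,s):
    r=[]
    for q,P,Q in D:
        x,R=fk(q,p,s);r+=list((x-P)*5)+list((Ro.from_matrix(R).inv()*Ro.from_quat(Q)).as_rotvec())
    return np.array(r)
if __name__=="__main__":
    out=[]
    for s in itertools.product([1,-1],repeat=4):
        for o7 in(0,3.14):
            r=LS(res,[.33,.4,.4,.3,0,0,0,0,o7],args=(s,));out.append((r.cost,s,r.x.round(4)))
    out.sort(key=lambda t:t[0])
    for o in out[:2]:print(o)
    print(np.abs(res(out[0][2],out[0][1])).reshape(-1,6).max(1).round(3))
E
python3 kin.py
```

```text
(np.float64(0.01966469155342642), (-1, -1, -1, -1), array([ 2.6970e-01,  4.3290e-01,  5.1340e-01,  3.3490e-01, -4.5000e-03,
       -8.0000e-04,  7.8000e-03, -5.7700e-02,  3.1005e+00]))
(np.float64(0.019664691553432638), (-1, -1, -1, -1), array([ 2.6970e-01,  4.3290e-01,  5.1340e-01,  3.3490e-01, -4.5000e-03,
       -8.0000e-04,  7.8000e-03, -5.7700e-02,  3.1005e+00]))
[0.043 0.066 0.04  0.02  0.02  0.04  0.056 0.063 0.064 0.051]
```

```bash
cat > ik.py <<'E'
from kin import *
S=(-1,-1,-1,-1)
def fk2(q,p):
    d1,L1,L2,L3,o1,o7,b1,b2,b3,b6,e2,e4,e6=p
    R=RZ(-q[0]+o1);x=np.array([0,0,d1])+R@[0,b1,0]
    R=R@RY(q[1]+e2);x=x+R@[0,b2,L1];R=R@RZ(-q[2]);e=x
    R=R@RY(q[3]+e4);x=x+R@[0,b3,L2];R=R@RZ(-q[4]);w=x
    R=R@RY(q[5]+e6);x=x+R@[0,b6,L3];R=R@RZ(-q[6]+o7)
    return x,R
def r2(p): 
    r=[]
    for q,P,Q in D:
        x,R=fk2(q,p);r+=list((x-P)*5)+list((Ro.from_matrix(R).inv()*Ro.from_quat(Q)).as_rotvec())
    return np.array(r)
_r=LS(r2,[.27,.433,.513,.335,0,3.14]+[0]*7);PP=_r.x
lo=np.array([-2.6,-.5,-1.47,.16,-1.27,.06,-2.6]);hi=np.array([2.6,2.12,1.34,2.42,4.41,2.06,2.6])
def err(q,P,G):
    x,R=fk2(q,PP);return np.r_[(P-x),.3*Ro.from_matrix(G@R.T).as_rotvec()]
def target(s,h,pitch,dy=0):
    a=-.3665+np.radians(dy);dd=np.array([-np.sin(a),np.cos(a),0]);b=np.array([np.cos(a),np.sin(a),0]);d0=np.array([-np.sin(-.3665),np.cos(-.3665),0])
    p=np.radians(pitch);tz=dd*np.cos(p)-[0,0,np.sin(p)];ty=np.cross(tz,b)
    return np.array([.5726,.268,.1806+h/1e3])+d0*s/1e3-.04*ty+.002*tz,np.c_[b,ty,tz]
def best(P,G,n=40,rng=np.random.default_rng(0)):
    B=[]
    mid=(lo+hi)/2;sc=(hi-lo)/2
    for _ in range(n):
        f=lambda q:np.r_[err(q,P,G)*100,np.maximum(0,np.abs(q-mid)-sc+.2)*2]
        r=LS(f,rng.uniform(lo,hi),bounds=(lo,hi))
        if np.abs(err(r.x,P,G)).max()<.003:B.append((np.min(np.r_[r.x-lo,hi-r.x]),r.x))
    B.sort(key=lambda t:-t[0]);return B
if __name__=="__main__":
    print(_r.cost,PP.round(3),np.abs(_r.fun).reshape(-1,6).max(1).round(3))
    for s in(-45,0,45):
      for pitch in(0,15):
        for h in(0,100):
            B=best(*target(s,h,pitch));print(s,pitch,h,[(round(m,2),q.round(2).tolist()) for m,q in B[:1]+[b for b in B if b[1][2]*B[0][1][2]<0][:1]])
E
python3 ik.py
```

```text
0.0016741951117245544 [ 2.610e-01  4.430e-01  4.900e-01  3.410e-01  4.000e-03  3.146e+00
  3.891e+00 -3.912e+00 -2.400e-02 -3.000e-03  3.000e-03 -8.000e-03
  4.000e-03] [0.005 0.014 0.01  0.007 0.013 0.013 0.01  0.016 0.014 0.019]
-45 0 0 [(np.float64(0.2), [-0.63, 0.69, 0.83, 2.19, 4.21, 1.85, 0.98]), (np.float64(0.2), [1.21, 1.08, -1.27, 2.11, -1.07, 0.65, 0.87])]
-45 0 100 [(np.float64(0.17), [-0.89, 0.56, 1.16, 2.19, 4.24, 1.83, 0.76]), (np.float64(0.05), [1.3, 0.86, -1.42, 2.1, -1.15, 0.72, 0.7])]
-45 15 0 [(np.float64(0.2), [1.16, 0.73, -1.27, 2.1, -1.07, 0.64, 0.63]), (np.float64(0.11), [-0.96, 0.7, 1.22, 2.19, 4.3, 1.73, 0.77])]
-45 15 100 [(np.float64(0.11), [1.27, 0.46, -1.36, 2.05, -1.16, 0.82, 0.46])]
0 0 0 [(np.float64(0.24), [-0.64, 0.65, 0.73, 2.16, 4.17, 1.73, 0.98]), (np.float64(0.16), [1.13, 1.15, -1.31, 2.09, -1.09, 0.54, 0.9])]
0 0 100 [(np.float64(0.22), [-0.94, 0.54, 1.11, 2.17, 4.19, 1.73, 0.75]), (np.float64(0.02), [1.2, 0.94, -1.45, 2.08, -1.16, 0.59, 0.72])]
0 15 0 [(np.float64(0.18), [1.06, 0.78, -1.29, 2.07, -1.08, 0.53, 0.62]), (np.float64(0.15), [-1.02, 0.68, 1.17, 2.16, 4.26, 1.63, 0.74])]
0 15 100 [(np.float64(0.1), [1.16, 0.51, -1.37, 2.02, -1.15, 0.7, 0.44])]
45 0 0 [(np.float64(0.29), [-0.68, 0.65, 0.69, 2.13, 4.11, 1.65, 0.96]), (np.float64(0.12), [1.04, 1.23, -1.35, 2.05, -1.1, 0.43, 0.93])]
45 0 100 [(np.float64(0.27), [-0.97, 0.53, 1.04, 2.13, 4.14, 1.63, 0.75]), (np.float64(0.0), [1.09, 1.0, -1.47, 2.04, -1.17, 0.48, 0.75])]
45 15 0 [(np.float64(0.2), [-1.07, 0.69, 1.14, 2.12, 4.2, 1.55, 0.7]), (np.float64(0.17), [0.96, 0.84, -1.3, 2.03, -1.09, 0.43, 0.62])]
45 15 100 [(np.float64(0.1), [1.03, 0.57, -1.37, 1.98, -1.14, 0.59, 0.41]), (np.float64(0.0), [-1.2, 0.44, 1.28, 2.07, 4.41, 1.4, 0.55])]
```

```bash
cat >> ik.py <<'E'
def target2(s,h,pitch,flip,right=True):
    # tool points -d (right); flip: tool y up (headband x = -tool y)
    d0=np.array([-np.sin(-.3665),np.cos(-.3665),0]);dd=-d0
    p=np.radians(pitch);tz=dd*np.cos(p)-[0,0,np.sin(p)];b=np.cross([0,0,1.],dd)
    hx=-np.cross(b,tz) ; hx=hx if hx[2]<0 else -hx
    ty=-hx if flip else hx
    return np.array([.5726,.268,.1806+h/1e3])+d0*s/1e3-.04*hx+.002*tz,np.c_[np.cross(ty,tz),ty,tz]
E
python3 - <<'E'
from ik import *
for flip in(0,1):
  for s in(45,0,-45):
    for pitch,h in((0,0),(0,120),(15,0),(15,120)):
        B=best(*target2(s,h,pitch,flip),n=25);print(flip,s,pitch,h,len(B),[(round(m,2),q.round(2).tolist()) for m,q in B[:2]])
E
```

```text
0 45 0 0 0 []
0 45 0 120 0 []
0 45 15 0 0 []
0 45 15 120 0 []
0 0 0 0 0 []
0 0 0 120 0 []
0 0 15 0 0 []
0 0 15 120 0 []
0 -45 0 0 0 []
0 -45 0 120 0 []
0 -45 15 0 0 []
0 -45 15 120 0 []
1 45 0 0 0 []
1 45 0 120 0 []
1 45 15 0 0 []
1 45 15 120 0 []
1 0 0 0 0 []
1 0 0 120 0 []
1 0 15 0 0 []
1 0 15 120 0 []
1 -45 0 0 0 []
1 -45 0 120 0 []
1 -45 15 0 0 []
1 -45 15 120 0 []
```

Run:
```python
from ik import *
for dy in(0,-10,-16):
  for s in(-45,0,45):
    for pitch,h in((8,0),(14,0),(14,70),(14,130)):
        B=best(*target(s,h,pitch,dy),n=25)
        pick=[];seen=set()
        for m,q in B:
            k=(q[2]>0,q[4]>2,q[1]>0)
            if k not in seen: seen.add(k);pick.append((round(float(m),2),q.round(2).tolist()))
        print(dy,s,pitch,h,pick)
```

```text
0 -45 8 0 [(0.21, [-0.86, 0.75, 1.11, 2.2, 4.2, 1.84, 0.84]), (0.19, [1.19, 0.89, -1.28, 2.11, -1.07, 0.63, 0.75])]
0 -45 14 0 [(0.2, [1.16, 0.75, -1.27, 2.1, -1.07, 0.64, 0.64]), (0.12, [-0.95, 0.71, 1.2, 2.19, 4.29, 1.75, 0.78])]
0 -45 14 70 [(0.13, [1.24, 0.57, -1.34, 2.07, -1.13, 0.75, 0.52]), (0.0, [-1.06, 0.54, 1.34, 2.16, 4.41, 1.66, 0.66])]
0 -45 14 130 [(0.07, [1.31, 0.4, -1.39, 2.03, -1.2, 0.88, 0.43])]
0 0 8 0 [(0.25, [-0.92, 0.73, 1.07, 2.17, 4.15, 1.75, 0.82]), (0.16, [1.1, 0.96, -1.31, 2.09, -1.09, 0.52, 0.76])]
0 0 14 0 [(0.18, [1.07, 0.81, -1.29, 2.07, -1.08, 0.53, 0.64]), (0.17, [-1.01, 0.69, 1.16, 2.16, 4.24, 1.65, 0.75])]
0 0 14 70 [(0.11, [1.13, 0.62, -1.36, 2.04, -1.13, 0.64, 0.51]), (0.02, [-1.1, 0.49, 1.25, 2.13, 4.39, 1.52, 0.64])]
0 0 14 130 [(0.07, [1.2, 0.46, -1.4, 2.0, -1.18, 0.76, 0.4])]
0 45 8 0 [(0.25, [-1.01, 0.78, 1.09, 2.14, 4.06, 1.71, 0.76]), (0.13, [1.01, 1.03, -1.34, 2.05, -1.1, 0.41, 0.78])]
0 45 14 0 [(0.21, [-1.04, 0.67, 1.1, 2.12, 4.2, 1.55, 0.73]), (0.16, [0.97, 0.86, -1.31, 2.04, -1.09, 0.43, 0.64])]
0 45 14 70 [(0.11, [1.02, 0.68, -1.36, 2
[... 1022 characters left out ...]
.15, 0.17, -0.2, 2.34, 4.29, 0.95, 1.0])]
-16 -45 14 70 [(0.0, [0.17, 0.01, -0.2, 2.3, 4.41, 0.9, 0.77])]
-16 -45 14 130 [(0.02, [1.57, -0.36, -1.41, 2.21, 4.39, 1.22, 0.49])]
-16 0 8 0 [(0.14, [1.06, 0.71, -1.27, 2.28, 4.23, 0.55, 1.47])]
-16 0 14 0 [(0.14, [0.58, 0.28, -0.75, 2.28, 4.23, 0.77, 1.1])]
-16 0 14 70 [(0.1, [-0.01, 0.04, -0.14, 2.27, 4.31, 0.82, 0.8])]
-16 0 14 130 [(0.0, [0.23, -0.05, -0.37, 2.22, 4.41, 0.79, 0.62])]
-16 45 8 0 [(0.18, [0.94, 0.77, -1.27, 2.24, 4.04, 0.51, 1.65])]
-16 45 14 0 [(0.2, [0.92, 0.62, -1.27, 2.22, 4.1, 0.43, 1.45])]
-16 45 14 70 [(0.19, [-0.13, 0.08, -0.11, 2.23, 4.22, 0.75, 0.84])]
-16 45 14 130 [(0.04, [-0.14, -0.02, -0.1, 2.18, 4.37, 0.7, 0.63])]
```

```bash
cat >> ik.py <<'E'
q0=np.array(D[0][0])
def jac(q):
    x,R=fk2(q,PP);J=np.zeros((6,7))
    for i in range(7):
        qq=q.copy();qq[i]+=1e-5;x2,R2=fk2(qq,PP);J[:3,i]=(x2-x)/1e-5;J[3:,i]=Ro.from_matrix(R2@R.T).as_rotvec()/1e-5
    return J
def sim(q,rows,k=0.,lam=.02,w=1.,sub=5,qn=None):
    """rows: (travel mm, turn deg). local DLS servo with optional pull to qn"""
    q=q.copy();X,G=fk2(q,PP)
    for t,r in rows:
        for _ in range(sub):
            X=X+G@(np.array(t)/1e3/sub);G=G@Ro.from_rotvec(np.radians(r)/sub).as_matrix()
            for _ in range(3):
                x,R=fk2(q,PP);e=np.r_[X-x,Ro.from_matrix(G@R.T).as_rotvec()];J=jac(q)
                Jp=J.T@np.linalg.inv(J@J.T+lam**2*np.eye(6))
                dq=Jp@e
                if k: dq+=(np.eye(7)-np.linalg.pinv(J)@J)@(k*(qn-q))/3
                q=np.clip(q+dq,lo,hi)
    return q
E
python3 - <<'E'
from ik import *
Z=[0,0,0]
p1=[(Z,[0,0,-6.5])]*2+[([-50,32,0],Z)]*10
p2=[([-46,29,0],Z)]*5+[([0,0,24],Z)]*5
p3=[([0,0,100],Z),([0,0,-100],Z),([0,0,-105],Z),([0,0,-105],Z)]
p4=[([0,0,-10],[0,0,10])]*10+[([-15,-35,0],Z)]*10
p5=[(Z,[10,0,0])]*4
p6=[(Z,[10,0,0])]*3
mid=(lo+hi)/2
for nm,k,qn in(("pinv",0,None),("k.02 mid",.02,mid),("k.1 mid",.1,mid),("k.1 q0",.1,q0),("k.02 q0",.02,q0)):
    q=q0;print(nm)
    for p,o in((p1,1),(p2,2),(p3,3),(p4,4),(p5,5),(p6,6)):
        q=sim(q,p,k,qn=qn);print(q.round(2),D[o][0])
for dy in(8,14):
  for s in(-45,0,45):
    for pitch,h in((4,0),(12,0),(12,130)):
        B=best(*target(s,h,pitch,dy),n=20);pick=[];seen=set()
        for m,qq in B:
            kk=(qq[2]>0,qq[4]>2,qq[1]>0)
            if kk not in seen: seen.add(kk);pick.append((round(float(m),2),qq.round(2).tolist()))
        print(dy,s,pitch,h,pick)
E
```

```text
pinv
[-0.57 -0.03  0.42  1.87  0.01  1.3   1.23] [-0.55, -0.02, 0.42, 1.87, 0.01, 1.3, 1.24]
[-0.15  0.45  0.6   1.65 -0.28  1.12  1.9 ] [-0.16, 0.46, 0.61, 1.65, -0.28, 1.12, 1.9]
[-0.18  0.32  0.66  1.37 -0.19  1.52  1.84] [-0.19, 0.33, 0.67, 1.36, -0.2, 1.52, 1.84]
[-1.    0.24  0.85  1.27 -0.18  1.71 -0.56] [-1.03, 0.26, 0.89, 1.28, -0.2, 1.7, -0.54]
[-0.95 -0.12  0.91  1.68 -0.57  1.28 -0.3 ] [-0.98, -0.12, 0.95, 1.68, -0.57, 1.28, -0.29]
[-1.09 -0.18  1.25  1.95 -1.12  1.22  0.22] [-1.11, -0.15, 1.3, 1.95, -1.15, 1.25, 0.25]
k.02 mid
[-0.14 -0.01  0.01  1.85  0.    1.3   1.24] [-0.55, -0.02, 0.42, 1.87, 0.01, 1.3, 1.24]
[ 0.43  0.41 -0.14  1.62  0.06  1.12  1.65] [-0.16, 0.46, 0.61, 1.65, -0.28, 1.12, 1.9]
[ 0.53  0.3  -0.28  1.33  0.08  1.53  1.64] [-0.19, 0.33, 0.67, 1.36, -0.2, 1.52, 1.84]
[-0.05  0.22 -0.37  1.22  0.08  1.71 -0.76] [-1.03, 0.26, 0.89, 1.28, -0.2, 1.7, -0.54]
[ 0.23 -0.02 -0.2   1.63 -0.68  1.32 -0.24] [-0.98, -0.12, 0.95, 1.68, -0.57, 1.28, -0.29]
[ 0.29  0.   -0.05  1.91 -1.27  1.33  0.28] [-1.11, -0.15, 1.3, 1.95, -1.15, 1.25, 0.25]
k.1 mid
[-0.03 -0.   -
[... 2894 characters left out ...]
0 [(0.34, [0.94, 0.96, -1.13, 1.89, -0.92, 0.88, 0.65]), (0.11, [-0.69, 0.82, 0.91, 1.96, 4.3, 1.94, 0.86])]
14 0 12 0 [(0.36, [0.91, 0.83, -1.11, 1.89, -0.89, 0.85, 0.54]), (0.12, [-0.86, 0.87, 1.12, 1.97, 4.29, 1.94, 0.76])]
14 0 12 130 [(0.28, [0.98, 0.58, -1.19, 1.82, -0.99, 1.0, 0.36]), (0.0, [-0.97, 0.65, 1.29, 1.91, 4.41, 1.89, 0.55])]
14 45 4 0 [(0.2, [0.92, 1.13, -1.27, 1.85, -0.73, 0.71, 0.51]), (0.18, [-0.75, 0.83, 0.89, 1.93, 4.23, 1.88, 0.82])]
14 45 12 0 [(0.33, [0.83, 0.87, -1.14, 1.85, -0.88, 0.77, 0.51]), (0.18, [-0.91, 0.88, 1.11, 1.93, 4.23, 1.88, 0.71])]
14 45 12 130 [(0.23, [0.9, 0.65, -1.24, 1.79, -0.93, 0.88, 0.31]), (0.05, [-1.02, 0.67, 1.27, 1.87, 4.36, 1.82, 0.51])]
```

```bash
cat > search.py <<'E'
from ik import *
import sys
from multiprocessing import Pool
def step(q,X,G,mg):
    x,R=fk2(q,PP);e=np.r_[X-x,Ro.from_matrix(G@R.T).as_rotvec()];J=jac(q)
    dq=J.T@np.linalg.solve(J@J.T+4e-4*np.eye(6),e)
    q=np.clip(q+dq,lo,hi);return q,min(mg,np.min(np.r_[q-lo,hi-q])),np.abs(dq).max()
def run(q,segs,n=5):
    """segs: ('t',world vec m) or ('r',tool rotvec deg); returns q, margins per seg"""
    X,G=fk2(q,PP);ms=[];vmax=0
    for k,v in segs:
        v=np.array(v,float);mag=np.linalg.norm(v)
        N=max(1,int(np.ceil(mag/(.04 if k=='t' else 8))));mg=9
        for i in range(N*2):
            if k=='t':X=X+v/N/2
            else:G=G@Ro.from_rotvec(np.radians(v)/N/2).as_matrix()
            q,mg,dv=step(q,X,G,mg);vmax=max(vmax,dv)
        q,mg,_=step(q,X,G,mg);ms.append(mg)
    return q,ms,vmax,np.abs(err(q,X,G)).max()
dn=lambda az:np.c_[[np.cos(az),np.sin(az),0],[np.sin(az),-np.cos(az),0],[0,0,-1.]]
def plan(q,par):
    """par: list of (r,phi,z,az) waypoints tool-down, then final (s,h,pitch,dy)"""
    wps,(s,h,pitch,dy)=par
    X,G=fk2(q,PP)
    segs=[('t',[0,0,.43-X[2]])]
    p0=np.degrees(np.arccos(-G[2,2]));segs.append(('r',[-p0,0,0]))
    Gd=G@Ro.from_rotvec(np.radians([-p0,0,0])).as_matrix();az=np.arctan2(Gd[1,0],Gd[0,0]);P=np.array([X[0],X[1],.43])
    Pf,Gf=target(s,h,pitch,dy);azf=np.arctan2(Gf[1,0],Gf[0,0])
    for r,phi,z,a in wps+[(np.hypot(*Pf[:2]),np.arctan2(Pf[1],Pf[0]),Pf[2],azf)]:
        Q=np.array([r*np.cos(phi),r*np.sin(phi),z]);segs.append(('t',Q-P));P=Q
        segs.append(('r',[0,0,-np.degrees(a-az)]));az=a
    segs.append(('r',[90-pitch,0,0]))
    return segs
def trial(a):
    q,seed=a;rng=np.random.default_rng(seed);w=[]
    for _ in range(rng.integers(1,4)):
        phi=rng.uniform(-1.2,1.3);w.append((rng.uniform(.42,.68),phi,rng.uniform(.38,.5),phi+rng.uniform(-2.,2.)))
    par=(w,(rng.choice([-20,0,20]),130,12,rng.choice([6,10,14])))
    try:
        segs=plan(q,par);T=sum(np.ceil(np.linalg.norm(v)/(.04 if k=='t' else 8)) for k,v in segs)/8
        qf,ms,vm,e=run(q,segs)
    except Exception:return (9,)
    m=min(ms[2:]);return (-(min(m,.15)*3)+e*20+T*.01+max(0,vm-.12)*2,seed,par,m,e,T,vm,qf)
if __name__=="__main__":
    from workcell import manip
    q=manip.get_obs()["joint_pos"]
    with Pool() as p:R=[r for r in p.imap_unordered(trial,[(q,i) for i in range(int(sys.argv[1]))],8) if len(r)>1]
    R.sort(key=lambda r:r[0])
    for r in R[:5]:print(round(r[0],2),r[2],"m%.2f e%.3f T%.1f v%.2f"%r[3:7],r[7].round(2))
    import pickle;pickle.dump((q,R[:20]),open("best.pkl","wb"))
E
nproc; export OMP_NUM_THREADS=1; time timeout 500 python3 search.py 40; time timeout 400 python3 search.py 1500
```

```text
4
0.96 ([(0.4430251770479325, -0.7017615515622927, 0.4583830025121104, -0.8644133725865056), (0.6414076981612941, 1.269189047200504, 0.48043535878844534, -0.5250558828984586), (0.5779407768516935, 0.18836288840385151, 0.38601695540876996, 0.09767469923276684)], (np.int64(0), 130, 12, np.int64(14))) m0.00 e0.039 T12.1 v0.15 [ 0.15  0.28 -0.14  1.86 -1.27  1.34  0.55]
1.2 ([(0.6353956701713781, -0.6807954748021328, 0.3979138547698424, -0.6295770090558734), (0.5991494847430942, -0.8602009899487334, 0.48100972691747346, -1.158165000328827), (0.6345865556600476, 1.1923150086334158, 0.4205858374965891, 1.4953572004114701)], (np.int64(20), 130, 12, np.int64(14))) m0.00 e0.034 T15.2 v0.30 [ 0.24  0.3  -0.29  1.84 -1.27  1.27  0.53]
1.47 ([(0.6316986925545129, -0.4537721414646917, 0.39102991305621165, -0.053370037602075704), (0.4688542790753169, 0.6214013170294865, 0.3866175952799682, -0.2787212113463611), (0.5661890723229113, 0.44358253718898144, 0.39800747159664035, 0.17410570040813012)], (np.int64(-20), 130, 12, np.int64(14))) m0.00 e0.058 T8.9 v0.23 [-0.28  0.27  0.4   1.89 -1.27  1.49  0
[... 1781 characters left out ...]
2118280418, 0.4444699078525464, 0.7108115413342935), (0.6798415377971532, 1.2083079373639827, 0.405298088890263, 2.8050370400157973)], (np.int64(-20), 130, 12, np.int64(10))) m0.00 e0.017 T16.9 v0.14 [ 0.65  0.29 -0.67  1.91 -1.27  1.19  0.53]
0.64 ([(0.6252953220444405, 0.4806298066043557, 0.4473979875013264, -0.28777958938221415), (0.4405141677256661, -0.2024336533289539, 0.4553082584180396, -0.16694640878859768), (0.44570555225146335, -1.1496817080078492, 0.43905124233783854, -1.8193111182500072)], (np.int64(-20), 130, 12, np.int64(14))) m0.00 e0.026 T11.5 v0.11 [ 0.32  0.28 -0.3   1.87 -1.27  1.33  0.55]
real	0m2.513s
user	0m5.537s
sys	0m0.086s

real	0m45.774s
user	2m59.834s
sys	0m0.085s
```

```bash
cat > refine.py <<'E'
from search import *
def score(q,par):
    for r,phi,z,a in par[0]:
        if not(.41<r<.7 and -1.3<phi<1.1 and .37<z<.52): return (9,)
    segs=plan(q,par);T=sum(np.ceil(np.linalg.norm(v)/(.04 if k=='t' else 8)) for k,v in segs)/8
    qf,ms,vm,e=run(q,segs);m=min(ms[2:]);mm=sum(min(x,.12) for x in ms[2:])/len(ms[2:])
    return (-(min(m,.12)*3)-mm*5-min(ms[-1],.12)*3+e*20+T*.01+max(0,vm-.15)*2,par,m,e,T,vm,qf,np.round(ms,2))
def climb(a):
    q,par,seed=a;rng=np.random.default_rng(seed);b=score(q,par)
    for i in range(170):
        w=[tuple(np.array(x)+rng.normal(0,1,4)*[.04,.15,.02,.25]*rng.choice([.3,1])) for x in par[0]]
        f=par[1];f=(np.clip(f[0]+rng.normal(0,8),-25,25),130,12,np.clip(f[3]+rng.normal(0,2),5,14))
        c=score(q,(w,f))
        if c[0]<b[0]:b=c;par=c[1]
    return b
if __name__=="__main__":
    q,R=pickle.load(open("best.pkl","rb")) if 0 else __import__("pickle").load(open("best.pkl","rb"))
    with Pool() as p:B=p.map(climb,[(q,([(min(max(r,.42),.69),min(phi,1.05),z,a) for r,phi,z,a in R[i][2][0]],R[i][2][1]),j) for i in(0,1,2,3) for j in(1,2,3)],1)
    B.sort(key=lambda b:b[0])
    for b in B[:4]:print(round(b[0],2),[tuple(np.round(x,3).tolist()) for x in b[1][0]],np.round(b[1][1],1),"m%.2f e%.3f T%.1f v%.2f"%b[2:6],b[6].round(2),b[7])
    __import__("pickle").dump(B,open("ref.pkl","wb"))
E
export OMP_NUM_THREADS=1; time timeout 560 python3 refine.py
```

```text
-0.62 [(0.439, -1.063, 0.413, -0.849), (0.506, 1.09, 0.433, 1.367), (0.622, 0.653, 0.473, -0.307)] [ 20.7 130.   12.   14. ] m0.00 e0.000 T13.8 v0.13 [ 0.89  0.54 -1.11  1.81 -1.06  0.99  0.4 ] [0.02 0.13 0.   0.   0.   0.3  0.14 0.14 0.2  0.42 0.21]
-0.62 [(0.517, -1.2, 0.396, -0.36), (0.553, 0.912, 0.444, 1.865), (0.444, 0.739, 0.466, -0.129)] [ 25. 130.  12.  14.] m0.00 e0.000 T14.2 v0.11 [ 0.89  0.55 -1.13  1.81 -1.04  0.98  0.39] [0.02 0.13 0.   0.   0.   0.29 0.29 0.29 0.3  0.42 0.22]
-0.6 [(0.527, -1.286, 0.466, 0.334), (0.61, 1.043, 0.45, 2.375), (0.557, 1.004, 0.465, 1.295)] [ -0.2 130.   12.   14. ] m0.00 e0.000 T15.5 v0.13 [ 0.84  0.45 -0.98  1.83 -1.14  1.1   0.45] [0.02 0.13 0.   0.   0.   0.17 0.17 0.19 0.23 0.41 0.12]
-0.59 [(0.545, -1.253, 0.441, 0.003), (0.584, 1.074, 0.476, 2.561), (0.637, 1.03, 0.451, 1.566)] [-11.7 130.   12.   11.7] m0.00 e0.000 T15.9 v0.11 [ 0.97  0.48 -1.12  1.87 -1.11  1.03  0.43] [0.02 0.13 0.   0.   0.   0.11 0.11 0.12 0.17 0.37 0.16]
real	0m56.175s
user	3m10.845s
sys	0m0.114s
```

Run:
```python
from search import *
q=D and __import__("pickle").load(open("best.pkl","rb"))[0]
par=([(0.517,-1.2,.396,-.36),(.553,.912,.444,1.865),(.444,.739,.466,-.129)],(25,130,12,14))
X,G=fk2(q,PP);qq=q
for k,v in plan(q,par):
    v=np.array(v);N=int(np.ceil(np.linalg.norm(v)/(.04 if k=='t' else 8)))
    tv=(G.T@v*1e3) if k=='t' else v
    qq,ms,_,e=run(qq,[(k,v)])
    print(k,N,"total",tv.round(0),"row",(tv/N).round(1),"q",qq.round(2),"e%.3f"%e)
    if k=='r':G=G@Ro.from_rotvec(np.radians(v)).as_matrix()
```

```text
t 3 total [  1. -79. -22.] row [  0.3 -26.3  -7.2] q [-1.4  -0.43  1.09  2.08 -1.09  0.67  0.12] e0.000
r 10 total [-75.   0.   0.] row [-7.5  0.   0. ] q [-1.05  0.38  0.72  1.09 -0.24  1.75 -0.83] e0.000
t 22 total [-21. 867.  34.] row [-0.9 39.4  1.5] q [-0.63 -0.5   1.28  1.5   0.5   1.76  0.32] e0.004
r 1 total [ 0.  0. -3.] row [ 0.   0.  -2.8] q [-0.63 -0.5   1.28  1.5   0.5   1.77  0.36] e0.002
t 24 total [-182. -913.  -51.] row [ -7.6 -38.1  -2.1] q [-0.57  0.21 -0.54  1.19  0.12  1.78 -1.43] e0.000
r 16 total [   0.    0. -127.] row [ 0.  0. -8.] q [-0.39  0.25 -0.79  1.18  0.19  1.8   0.75] e0.000
t 4 total [-129.  -50.  -21.] row [-32.4 -12.4  -5.4] q [-0.12 -0.04 -0.68  1.39 -0.02  1.8   1.06] e0.000
r 15 total [  0.   0. 114.] row [0.  0.  7.6] q [-0.07 -0.04 -0.73  1.39 -0.02  1.8  -0.93] e0.000
t 8 total [251. -36. 120.] row [31.3 -4.5 15. ] q [-0.14  0.47 -0.65  1.1   0.29  1.67 -0.84] e0.000
r 1 total [ 0.  0. -0.] row [ 0.   0.  -0.4] q [-0.14  0.47 -0.65  1.1   0.29  1.67 -0.83] e0.000
r 10 total [78  0  0] row [7.8 0.  0. ] q [ 0.78  0.47 -0.99  1.8  -1.12  1.04  0.4 ] e0.000
```

servo_tool(
  moves=[
    {"travel": [0,-26,-7],"dr": [0,0,0]},
    {"travel": [0,-26,-7],"dr": [0,0,0]},
    {"travel": [0,-26,-7],"dr": [0,0,0]},
    {"travel": [0,0,0],"dr": [0,0,0]},
  ],
)

```text
clock: 13.55
position: [0.5536, 0.3036, 0.4318]
ee_rot: [0.779, -0.159, 0.13, -0.592]
ft_force: [-0.4, -0.8, -2.3]
grip_width: 0.309
```

servo_tool(
  moves=[
    {"travel": [0,0,0],"dr": [-7.5,0,0]},
    {"travel": [0,0,0],"dr": [-7.5,0,0]},
    {"travel": [0,0,0],"dr": [-7.5,0,0]},
    {"travel": [0,0,0],"dr": [-7.5,0,0]},
    {"travel": [0,0,0],"dr": [-7.5,0,0]},
    {"travel": [0,0,0],"dr": [-7.5,0,0]},
    {"travel": [0,0,0],"dr": [-7.5,0,0]},
    {"travel": [0,0,0],"dr": [-7.5,0,0]},
    {"travel": [0,0,0],"dr": [-7.5,0,0]},
    {"travel": [0,0,0],"dr": [-7.5,0,0]},
    {"travel": [0,0,0],"dr": [0,0,0]},
  ],
)

```text
clock: 14.92
position: [0.5524, 0.3069, 0.4269]
ee_rot: [0.979, -0.203, 0.004, 0.007]
ft_force: [0.8, -0.3, -2.4]
grip_width: 0.311
```

servo_tool(
  moves=[
    {"travel": [-1,40,1],"dr": [0,0,0]},
    {"travel": [-1,40,1],"dr": [0,0,0]},
    {"travel": [-1,40,1],"dr": [0,0,0]},
    {"travel": [-1,40,1],"dr": [0,0,0]},
    {"travel": [-1,40,1],"dr": [0,0,0]},
    {"travel": [-1,40,1],"dr": [0,0,0]},
    {"travel": [-1,40,1],"dr": [0,0,0]},
    {"travel": [-1,40,1],"dr": [0,0,0]},
    {"travel": [-1,40,1],"dr": [0,0,0]},
    {"travel": [-1,40,1],"dr": [0,0,0]},
    {"travel": [-1,40,1],"dr": [0,0,0]},
    {"travel": [0,0,0],"dr": [0,0,0]},
  ],
)

```text
clock: 16.42
position: [0.3652, -0.098, 0.4215]
ee_rot: [0.978, -0.207, 0.006, 0.002]
ft_force: [0.1, 0.6, -2.4]
grip_width: 0.313
```

```bash
cat > left.py <<'E'
# simulate remaining segments from the actual state; argv: waypoint list
from search import *
from workcell import manip
def left(wps,fin,tilt=True):
    o=manip.get_obs();q=np.array(o["joint_pos"]);X=o["position"];G=Ro.from_quat(o["ee_rot"]).as_matrix()
    print("t",o["clock"],"pos",X.round(3),"q",q.round(2),"model err",np.abs(err(q,X,G)).max().round(4))
    az=np.arctan2(G[1,0],G[0,0]);Pf,Gf=target(*fin);azf=np.arctan2(Gf[1,0],Gf[0,0])
    X0,G0=fk2(q,PP);P=X
    for r,phi,z,a in wps+[(np.hypot(*Pf[:2]),np.arctan2(Pf[1],Pf[0]),Pf[2],azf)]:
        Q=np.array([r*np.cos(phi),r*np.sin(phi),z])
        for k,v in(('t',Q-P),('r',np.array([0,0,-np.degrees((a-az+np.pi)%(2*np.pi)-np.pi if abs(a-az)>np.pi else a-az)]))):
            N=max(1,int(np.ceil(np.linalg.norm(v)/(.04 if k=='t' else 8))));tv=G.T@v*1e3 if k=='t' else v
            q,ms,_,e=run(q,[(k,v)]);print(k,N,"total",tv.round(0),"row",(tv/N).round(1),"q",q.round(2),"e%.3f m%.2f"%(e,ms[0]))
            if k=='r':G=G@Ro.from_rotvec(np.radians(v)).as_matrix()
        P=Q;az=a
    q,ms,_,e=run(q,[('r',[90-fin[2],0,0])]);print("tilt",q.round(2),"e%.3f m%.2f"%(e,ms[0]))
W=[(0.517,-1.2,.396,-.36),(.553,.912,.444,1.865),(.444,.739,.466,-.129)];F=(25,130,12,14)
E
python3 -c "
from left import *
left(W,F)"
```

```text
t 16.425 pos [ 0.365 -0.098  0.421] q [-0.92 -0.48  0.68  1.71  0.31  1.8  -0.64] model err 0.0028
t 11 total [ -8. 423.  26.] row [-0.7 38.4  2.4] q [-0.63 -0.5   1.27  1.5   0.5   1.77  0.3 ] e0.004 m0.00
r 1 total [ 0.  0. -3.] row [ 0.   0.  -3.2] q [-0.63 -0.5   1.27  1.5   0.51  1.77  0.35] e0.002 m0.00
t 24 total [-182. -913.  -52.] row [ -7.6 -38.1  -2.2] q [-0.59  0.22 -0.52  1.17  0.12  1.8  -1.43] e0.000 m0.00
r 16 total [   0.    0. -127.] row [ 0.  0. -8.] q [-0.41  0.26 -0.77  1.16  0.19  1.81  0.75] e0.000 m0.25
t 4 total [-129.  -50.  -21.] row [-32.4 -12.5  -5.3] q [-0.14 -0.03 -0.67  1.38 -0.01  1.81  1.05] e0.000 m0.25
r 15 total [  0.   0. 114.] row [0.  0.  7.6] q [-0.11 -0.03 -0.71  1.38 -0.01  1.81 -0.95] e0.000 m0.25
t 8 total [251. -36. 119.] row [31.4 -4.5 14.9] q [-0.16  0.47 -0.62  1.08  0.28  1.68 -0.83] e0.000 m0.26
r 1 total [ 0.  0. -0.] row [ 0.   0.  -0.4] q [-0.16  0.47 -0.62  1.08  0.28  1.68 -0.83] e0.000 m0.38
tilt [ 0.75  0.45 -0.94  1.79 -1.15  1.06  0.4 ] e0.000 m0.12
```

Simulation and reality agree. Continuing.

servo_tool(
  moves=[
    {"travel": [-1,38,2],"dr": [0,0,0]},
    {"travel": [-1,38,2],"dr": [0,0,0]},
    {"travel": [-1,38,2],"dr": [0,0,0]},
    {"travel": [-1,38,2],"dr": [0,0,0]},
    {"travel": [-1,38,2],"dr": [0,0,0]},
    {"travel": [-1,38,2],"dr": [0,0,0]},
    {"travel": [-1,38,2],"dr": [0,0,0]},
    {"travel": [-1,38,2],"dr": [0,0,0]},
    {"travel": [-1,38,2],"dr": [0,0,0]},
    {"travel": [-1,38,2],"dr": [0,0,0]},
    {"travel": [-1,38,2],"dr": [0,0,0]},
    {"travel": [0,0,0],"dr": [0,0,-3]},
  ],
)

```text
clock: 17.92
position: [0.1872, -0.4758, 0.4016]
ee_rot: [0.984, -0.18, 0.006, 0.004]
ft_force: [0.6, 0.1, -2.5]
grip_width: 0.309
```

servo_tool(
  moves=[
    {"travel": [-8,-38,-2],"dr": [0,0,0]},
    {"travel": [-8,-38,-2],"dr": [0,0,0]},
    {"travel": [-8,-38,-2],"dr": [0,0,0]},
    {"travel": [-8,-38,-2],"dr": [0,0,0]},
    {"travel": [-8,-38,-2],"dr": [0,0,0]},
    {"travel": [-8,-38,-2],"dr": [0,0,0]},
    {"travel": [-8,-38,-2],"dr": [0,0,0]},
    {"travel": [-8,-38,-2],"dr": [0,0,0]},
    {"travel": [-8,-38,-2],"dr": [0,0,0]},
    {"travel": [-8,-38,-2],"dr": [0,0,0]},
    {"travel": [-8,-38,-2],"dr": [0,0,0]},
    {"travel": [-8,-38,-2],"dr": [0,0,0]},
  ],
)

```text
clock: 19.42
position: [0.2643, -0.0133, 0.4229]
ee_rot: [0.984, -0.18, 0.004, 0.005]
ft_force: [1.0, -0.2, -1.0]
grip_width: 0.311
```

```bash
python3 -c "
from left import *
left(W[1:],F)"
```

```text
t 19.425 pos [ 0.264 -0.013  0.423] q [ 0.28 -0.5  -0.23  1.83 -0.1   1.79 -0.31] model err 0.0038
t 12 total [ -90. -447.  -26.] row [ -7.5 -37.3  -2.1] q [-0.18  0.31 -1.1   1.19  0.3   1.81 -1.55] e0.000 m0.00
r 16 total [   0.    0. -128.] row [ 0.  0. -8.] q [-0.03  0.49 -1.47  1.18  0.53  1.88  0.53] e0.007 m0.00
t 4 total [-130.  -50.  -21.] row [-32.4 -12.5  -5.1] q [ 0.79 -0.1  -1.47  1.38 -0.08  1.78  1.16] e0.003 m0.00
r 15 total [  0.   0. 114.] row [0.  0.  7.6] q [ 1.15 -0.5  -1.29  1.38 -0.52  1.88 -0.42] e0.010 m0.00
t 8 total [251. -36. 118.] row [31.4 -4.6 14.8] q [ 1.95 -0.5  -1.47  1.25 -0.78  1.73 -0.13] e0.180 m0.00
r 1 total [ 0.  0. -0.] row [ 0.   0.  -0.4] q [ 1.94 -0.5  -1.47  1.25 -0.78  1.73 -0.12] e0.000 m0.00
tilt [ 1.54  0.45 -1.4   1.89 -1.27  1.22  0.54] e0.004 m0.00
```

```bash
python3 -c "
from left import *
for F in((25,130,12,14),(0,130,12,12)):
  for w in([],[(.553,.6,.43,-.129)],[(.553,.912,.444,-.129)],[(.5,.0,.44,-.129)]):
    print('==',F,w);left(w,F)" | grep -v "^t 19"
```

```text
== (25, 130, 12, 14) []
t 12 total [ 185. -408.   72.] row [ 15.4 -34.    6. ] q [-0.13  0.46 -0.65  1.12  0.28  1.65 -1.07] e0.000 m0.03
r 2 total [  0.   0. -14.] row [ 0.   0.  -6.9] q [-0.11  0.46 -0.69  1.12  0.3   1.66 -0.84] e0.000 m0.40
tilt [ 0.83  0.51 -1.05  1.79 -1.08  1.02  0.39] e0.000 m0.18
== (25, 130, 12, 14) [(0.553, 0.6, 0.43, -0.129)]
t 10 total [  64. -372.  -10.] row [  6.4 -37.2  -1. ] q [-0.04  0.24 -0.81  1.23  0.19  1.75 -1.16] e0.000 m0.02
r 2 total [  0.   0. -13.] row [ 0.   0.  -6.7] q [-0.02  0.24 -0.84  1.23  0.2   1.75 -0.94] e0.000 m0.31
t 4 total [126.  -6.  81.] row [31.5 -1.6 20.4] q [-0.06  0.48 -0.77  1.11  0.34  1.67 -0.86] e0.000 m0.32
r 1 total [ 0.  0. -0.] row [ 0.   0.  -0.4] q [-0.06  0.48 -0.77  1.11  0.35  1.67 -0.86] e0.000 m0.39
tilt [ 0.94  0.62 -1.23  1.79 -0.94  0.93  0.31] e0.000 m0.24
== (25, 130, 12, 14) [(0.553, 0.912, 0.444, -0.129)]
t 12 total [ -90. -447.  -26.] row [ -7.5 -37.3  -2.1] q [-0.18  0.31 -1.1   1.19  0.3   1.81 -1.55] e0.000 m0.00
r 2 total [  0.   0. -13.] row [ 0.   0.  -6.7] q [-0.16  0.33 -1.14  1.19  0.32  
[... 2061 characters left out ...]
.26
r 1 total [0. 0. 2.] row [0.  0.  1.6] q [ 0.12  0.51 -1.01  1.17  0.44  1.68 -0.93] e0.000 m0.38
tilt [ 1.13  0.88 -1.47  1.84 -0.55  0.77  0.07] e0.030 m0.00
== (0, 130, 12, 12) [(0.5, 0.0, 0.44, -0.129)]
t 6 total [216. -96. -16.] row [ 36.  -16.   -2.7] q [ 0.23  0.05 -0.34  1.36  0.03  1.73 -0.47] e0.000 m0.05
r 2 total [  0.   0. -13.] row [ 0.   0.  -6.7] q [ 0.24  0.05 -0.35  1.36  0.03  1.73 -0.24] e0.000 m0.33
t 8 total [  37. -286.   88.] row [  4.6 -35.8  11. ] q [-0.16  0.39 -0.52  1.18  0.2   1.62 -0.77] e0.000 m0.34
r 1 total [0. 0. 2.] row [0.  0.  1.6] q [-0.17  0.38 -0.51  1.18  0.2   1.62 -0.79] e0.000 m0.44
tilt [ 0.58  0.32 -0.64  1.85 -1.27  1.19  0.5 ] e0.011 m0.00
```

servo_tool(
  moves=[
    {"travel": [6,-37,-1],"dr": [0,0,0]},
    {"travel": [6,-37,-1],"dr": [0,0,0]},
    {"travel": [6,-37,-1],"dr": [0,0,0]},
    {"travel": [6,-37,-1],"dr": [0,0,0]},
    {"travel": [6,-37,-1],"dr": [0,0,0]},
    {"travel": [6,-37,-1],"dr": [0,0,0]},
    {"travel": [6,-37,-1],"dr": [0,0,0]},
    {"travel": [6,-37,-1],"dr": [0,0,0]},
    {"travel": [6,-37,-1],"dr": [0,0,0]},
    {"travel": [6,-37,-1],"dr": [0,0,0]},
    {"travel": [0,0,0],"dr": [0,0,-6.5]},
    {"travel": [0,0,0],"dr": [0,0,-6.5]},
  ],
)

```text
clock: 20.92
position: [0.4501, 0.3124, 0.4295]
ee_rot: [0.998, -0.064, 0.002, 0.005]
ft_force: [-1.2, -0.8, -1.3]
grip_width: 0.316
```

```bash
python3 -c "
from left import *
left([],(25,130,12,14));left([],(10,130,12,12))"
```

```text
t 20.925 pos [0.45  0.312 0.43 ] q [ 0.01  0.23 -0.87  1.25  0.19  1.74 -0.95] model err 0.0015
t 4 total [133.  -7.  81.] row [33.1 -1.7 20.2] q [-0.05  0.49 -0.8   1.12  0.35  1.67 -0.88] e0.000 m0.33
r 1 total [ 0.  0. -0.] row [ 0.   0.  -0.3] q [-0.05  0.49 -0.8   1.12  0.35  1.67 -0.87] e0.000 m0.39
tilt [ 0.97  0.66 -1.28  1.8  -0.89  0.9   0.29] e0.000 m0.19
t 20.925 pos [0.45  0.312 0.43 ] q [ 0.01  0.23 -0.87  1.25  0.19  1.74 -0.95] model err 0.0015
t 4 total [129.   8.  81.] row [32.3  1.9 20.2] q [-0.01  0.46 -0.8   1.15  0.34  1.66 -0.86] e0.000 m0.33
r 1 total [0. 0. 2.] row [0.  0.  1.7] q [-0.02  0.46 -0.8   1.15  0.33  1.66 -0.89] e0.000 m0.40
tilt [ 0.98  0.56 -1.21  1.84 -1.02  0.94  0.36] e0.000 m0.25
```

servo_tool(
  moves=[
    {"travel": [32,2,20],"dr": [0,0,0]},
    {"travel": [32,2,20],"dr": [0,0,0]},
    {"travel": [32,2,20],"dr": [0,0,0]},
    {"travel": [32,2,20],"dr": [0,0,0]},
    {"travel": [0,0,0],"dr": [0,0,1.7]},
    {"travel": [0,0,0],"dr": [0,0,0]},
  ],
)

```text
clock: 21.68
position: [0.576, 0.2864, 0.3513]
ee_rot: [0.997, -0.081, 0.003, 0.005]
ft_force: [0.0, -0.2, -1.1]
grip_width: 0.307
```

servo_tool(
  moves=[
    {"travel": [0,0,0],"dr": [7.8,0,0]},
    {"travel": [0,0,0],"dr": [7.8,0,0]},
    {"travel": [0,0,0],"dr": [7.8,0,0]},
    {"travel": [0,0,0],"dr": [7.8,0,0]},
    {"travel": [0,0,0],"dr": [7.8,0,0]},
    {"travel": [0,0,0],"dr": [7.8,0,0]},
    {"travel": [0,0,0],"dr": [7.8,0,0]},
    {"travel": [0,0,0],"dr": [7.8,0,0]},
    {"travel": [0,0,0],"dr": [7.8,0,0]},
    {"travel": [0,0,0],"dr": [7.8,0,0]},
    {"travel": [0,0,0],"dr": [0,0,0]},
  ],
)

```text
clock: 23.05
position: [0.5763, 0.2847, 0.3492]
ee_rot: [0.778, -0.063, 0.052, -0.623]
ft_force: [-0.1, -1.1, -1.7]
grip_width: 0.31
```

```bash
cat >> left.py <<'E'
def stat(*fins):
    o=manip.get_obs();q=np.array(o["joint_pos"]);X=o["position"];G=Ro.from_quat(o["ee_rot"]).as_matrix()
    print("t",o["clock"],"pos",X.round(4),"q",q.round(2),"F",o["ft_force"].round(1),"pitch",np.degrees(np.arcsin(-G[2,2])).round(1),"az",np.degrees(np.arctan2(G[1,2],G[0,2])).round(1))
    for f in fins:
        P,Gf=target(*f);rv=np.degrees(Ro.from_matrix(G.T@Gf).as_rotvec());t=P-X
        q1,m1,_,e1=run(q,[('r',rv)]);q2,m2,_,e2=run(q1,[('t',t)])
        print(f,"turn",rv.round(1),"then shift in new axes",(Gf.T@t*1e3).round(1),"q",q2.round(2),"e%.3f m%.2f"%(e2,m2[0]))
E
python3 -c "
from left import *
stat((10,40,12,12),(10,40,6,8),(10,40,6,4),(0,0,6,8),(20,0,6,4))
import cv2
def crop(n,x,y,w,h,k): return cv2.resize(manip.camera(n)[y:y+h,x:x+w],None,fx=k,fy=k,interpolation=cv2.INTER_CUBIC)
cv2.imwrite('pics/over2.png',np.hstack([crop('side',190,30,150,190,2.6),crop('top',90,150,150,190,2.6)]))"
```

```text
t 23.05 pos [0.5763 0.2847 0.3492] q [ 0.99  0.56 -1.21  1.85 -1.02  0.94  0.37] F [-0.1 -1.1 -1.7] pitch 12.7 az 80.6
(10, 40, 12, 12) turn [ 0.7 -0.4  0. ] then shift in new axes [ 1.  87.3 21.7] q [ 0.91  0.73 -1.13  1.9  -0.99  0.85  0.53] e0.000 m0.25
(10, 40, 6, 8) turn [6.7 3.6 0.7] then shift in new axes [ 1.5 88.7  8.3] q [ 0.97  0.8  -1.17  1.96 -1.12  0.8   0.68] e0.000 m0.13
(10, 40, 6, 4) turn [6.6 7.5 1.3] then shift in new axes [ 2.  88.7  8.5] q [ 1.01  0.79 -1.21  2.02 -1.21  0.73  0.75] e0.000 m0.04
(0, 0, 6, 8) turn [6.7 3.6 0.7] then shift in new axes [  0.2 129.5   2.7] q [ 0.96  0.87 -1.12  1.97 -1.09  0.79  0.75] e0.000 m0.13
(20, 0, 6, 4) turn [6.6 7.5 1.3] then shift in new axes [  2.7 127.4  22.6] q [ 0.96  0.88 -1.16  2.02 -1.21  0.69  0.84] e0.000 m0.04
```

View pics/over2.png

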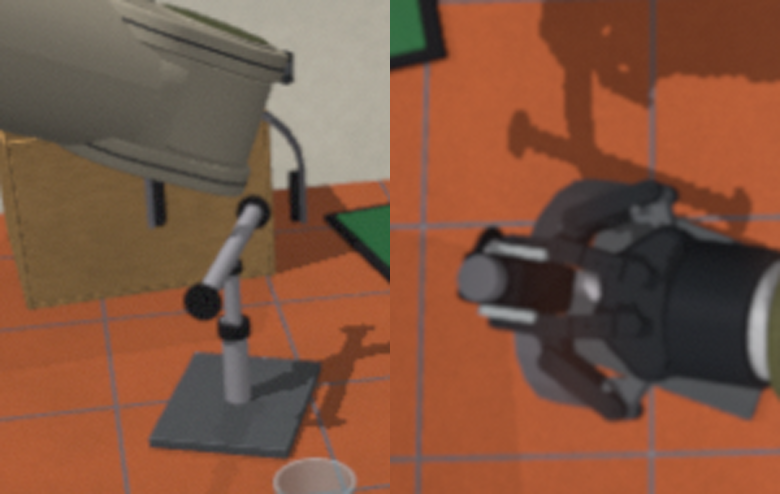

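The hoop's legs, at side crop (157,205) and (298,200), straddle the bar whose far disc is at (253,210), and the block is up. I'll trim the yaw and lower.

servo_tool(
  moves=[
    {"travel": [0,0,0],"dr": [0.6,3.6,0.5]},
    {"travel": [0,17,4],"dr": [0,0,0]},
    {"travel": [0,18,4],"dr": [0,0,0]},
    {"travel": [0,18,4],"dr": [0,0,0]},
    {"travel": [0,18,4],"dr": [0,0,0]},
    {"travel": [0,12,3],"dr": [0,0,0]},
    {"travel": [0,0,0],"dr": [0,0,0]},
  ],
)

```text
clock: 24.02
position: [0.5778, 0.2865, 0.2653]
ee_rot: [0.772, -0.085, 0.074, -0.625]
ft_force: [0.4, 0.2, -0.8]
grip_width: 0.31
```

```bash
python3 -c "
from left import *
stat((5,20,12,8),(5,0,12,8))
import cv2
def crop(n,x,y,w,h,k): return cv2.resize(manip.camera(n)[y:y+h,x:x+w],None,fx=k,fy=k,interpolation=cv2.INTER_CUBIC)
cv2.imwrite('pics/near.png',np.hstack([crop('side',190,60,150,150,2.6),crop('top',100,170,150,150,2.6)]))"
```

```text
t 24.025 pos [0.5778 0.2865 0.2653] q [ 0.96  0.69 -1.18  1.95 -1.07  0.79  0.57] F [ 0.4  0.2 -0.8] pitch 12.0 az 77.0
(5, 20, 12, 8) turn [-0.  -0.   0.5] then shift in new axes [-0.2 26.2  1.5] q [ 0.95  0.74 -1.15  1.96 -1.06  0.77  0.61] e0.000 m0.20
(5, 0, 12, 8) turn [-0.  -0.   0.5] then shift in new axes [-0.2 45.8  5.6] q [ 0.93  0.78 -1.13  1.97 -1.05  0.75  0.64] e0.000 m0.20
```

View pics/near.png

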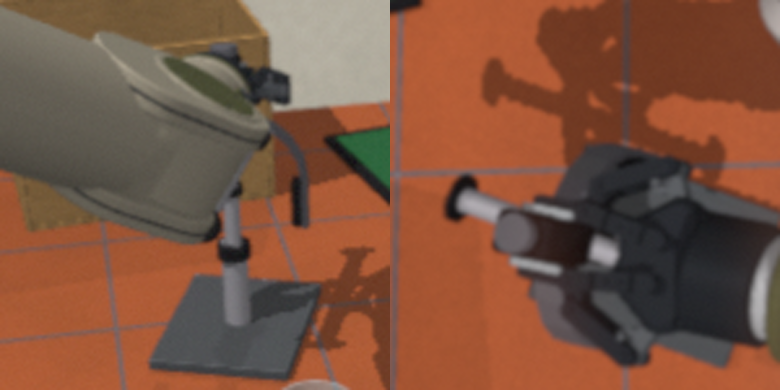

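Top view: the block, at crop (520,232), is over the bar line and the legs are on either side. Lowering slowly.

servo_tool(
  moves=[
    {"travel": [0,8,1],"dr": [0,0,0.5]},
    {"travel": [0,8,1],"dr": [0,0,0]},
    {"travel": [0,8,1],"dr": [0,0,0]},
    {"travel": [0,4,0.8],"dr": [0,0,0]},
    {"travel": [0,3,0.6],"dr": [0,0,0]},
    {"travel": [0,0,0],"dr": [0,0,0]},
  ],
)

```text
clock: 24.88
position: [0.5775, 0.2844, 0.2348]
ee_rot: [0.772, -0.088, 0.072, -0.625]
ft_force: [-0.7, 0.7, -2.0]
grip_width: 0.308
```

servo_tool(
  moves=[
    {"travel": [0,2,0.4],"dr": [0,0,0]},
    {"travel": [0,2,0.4],"dr": [0,0,0]},
    {"travel": [0,0,0],"dr": [0,0,0]},
  ],
)

```text
clock: 25.25
position: [0.5776, 0.2842, 0.2306]
ee_rot: [0.772, -0.088, 0.072, -0.625]
ft_force: [-0.3, 0.5, -1.5]
grip_width: 0.311
```

servo_tool(
  moves=[
    {"travel": [0,2,0.4],"dr": [0,0,0]},
    {"travel": [0,2,0.4],"dr": [0,0,0]},
    {"travel": [0,0,0],"dr": [0,0,0]},
  ],
)

```text
clock: 25.62
position: [0.5776, 0.2842, 0.2265]
ee_rot: [0.772, -0.088, 0.072, -0.625]
ft_force: [0.5, 0.0, -1.4]
grip_width: 0.317
```

servo_tool(
  moves=[
    {"travel": [0,2,0.4],"dr": [0,0,0]},
    {"travel": [0,2,0.4],"dr": [0,0,0]},
    {"travel": [0,0,0],"dr": [0,0,0]},
  ],
)

```text
clock: 26.0
position: [0.5775, 0.2842, 0.2224]
ee_rot: [0.772, -0.088, 0.072, -0.625]
ft_force: [0.1, -0.2, -2.1]
grip_width: 0.31
```

servo_tool(
  moves=[
    {"travel": [0,2,0.4],"dr": [0,0,0]},
    {"travel": [0,0,0],"dr": [0,0,0]},
  ],
)

```text
clock: 26.25
position: [0.5775, 0.2842, 0.2204]
ee_rot: [0.772, -0.088, 0.072, -0.625]
ft_force: [-0.5, 0.3, -1.9]
grip_width: 0.313
```

servo_tool(
  moves=[
    {"travel": [0,2,0.4],"dr": [0,0,0]},
    {"travel": [0,0,0],"dr": [0,0,0]},
  ],
)

```text
clock: 26.5
position: [0.5776, 0.2842, 0.2188]
ee_rot: [0.772, -0.088, 0.072, -0.625]
ft_force: [-1.0, -1.5, 1.0]
grip_width: 0.315
```

servo_tool(
  moves=[
    {"travel": [0,1,0.2],"dr": [0,0,0]},
    {"travel": [0,0,0],"dr": [0,0,0]},
    {"travel": [0,0,0],"dr": [0,0,0]},
    {"travel": [0,0,0],"dr": [0,0,0]},
  ],
)

```text
clock: 27.0
position: [0.5776, 0.2842, 0.2177]
ee_rot: [0.772, -0.088, 0.072, -0.625]
ft_force: [-0.6, -1.1, 5.1]
grip_width: 0.307
```

```bash
python3 -c "
from left import *
stat((5,0,12,8))"
```

```text
t 27.0 pos [0.5776 0.2842 0.2177] q [ 0.93  0.78 -1.13  1.97 -1.06  0.75  0.65] F [-0.6 -1.1  5.1] pitch 12.0 az 76.9
(5, 0, 12, 8) turn [-0.  -0.1  0.1] then shift in new axes [-0.6 -1.2 -2. ] q [ 0.93  0.78 -1.13  1.97 -1.06  0.75  0.65] e0.000 m0.21
```

It is bearing at about 6–7 N at the height the cameras predicted, and has been held for 0.5 s. I'll release gently, part open first.

servo_tool(
  moves=[
    {"travel": [0,0,0],"dr": [0,0,0]},
    {"travel": [0,0,0],"dr": [0,0,0]},
    {"travel": [0,0,0],"dr": [0,0,0]},
    {"travel": [0,0,0],"dr": [0,0,0]},
    {"travel": [0,0,0],"dr": [0,0,0]},
    {"travel": [0,0,0],"dr": [0,0,0]},
    {"travel": [0,0,0],"dr": [0,0,0]},
    {"travel": [0,0,0],"dr": [0,0,0]},
  ],
  claw=0.3,
)

```text
clock: 28.0
position: [0.5776, 0.2841, 0.2175]
ee_rot: [0.772, -0.088, 0.072, -0.625]
ft_force: [0.3, 0.6, -0.7]
grip_width: 0.702
```

```bash
python3 -c "
from left import *
stat()
import cv2
def crop(n,x,y,w,h,k): return cv2.resize(manip.camera(n)[y:y+h,x:x+w],None,fx=k,fy=k,interpolation=cv2.INTER_CUBIC)
cv2.imwrite('pics/rel.png',np.hstack([crop('side',190,60,150,150,2.6),crop('top',100,170,150,150,2.6)]))"
```

```text
t 28.0 pos [0.5776 0.2841 0.2175] q [ 0.93  0.78 -1.13  1.97 -1.06  0.75  0.65] F [ 0.3  0.6 -0.7] pitch 12.0 az 76.9
```

View pics/rel.png

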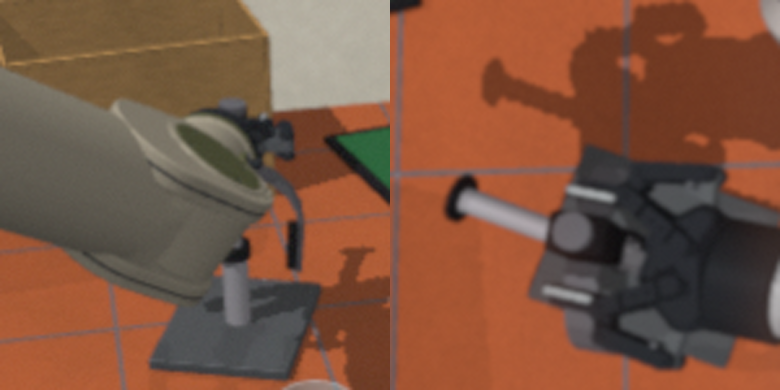

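The block is upright between the open fingers at top crop (575,232), and the hoop hangs on the bar. Backing out along the tool axis.

servo_tool(
  moves=[
    {"travel": [0,0,-5],"dr": [0,0,0]},
    {"travel": [0,0,-8],"dr": [0,0,0]},
    {"travel": [0,0,-10],"dr": [0,0,0]},
    {"travel": [0,0,-12],"dr": [0,0,0]},
    {"travel": [0,0,-15],"dr": [0,0,0]},
    {"travel": [0,0,-15],"dr": [0,0,0]},
    {"travel": [0,0,-15],"dr": [0,0,0]},
    {"travel": [0,0,-15],"dr": [0,0,0]},
    {"travel": [0,0,-15],"dr": [0,0,0]},
    {"travel": [0,0,-15],"dr": [0,0,0]},
    {"travel": [0,0,0],"dr": [0,0,0]},
  ],
)

```text
clock: 29.48
position: [0.5504, 0.1636, 0.2435]
ee_rot: [0.772, -0.088, 0.073, -0.625]
ft_force: [-0.5, 0.3, -0.9]
grip_width: 0.699
```

servo_tool(
  moves=[
    {"travel": [0,-15,-15],"dr": [0,0,0]},
    {"travel": [0,-20,-15],"dr": [0,0,0]},
    {"travel": [0,-20,-15],"dr": [0,0,0]},
    {"travel": [0,-20,-15],"dr": [0,0,0]},
    {"travel": [0,-20,-10],"dr": [0,0,0]},
    {"travel": [0,-20,0],"dr": [0,0,0]},
    {"travel": [0,0,0],"dr": [0,0,0]},
  ],
)

```text
clock: 30.35
position: [0.5396, 0.1229, 0.3714]
ee_rot: [0.773, -0.087, 0.072, -0.625]
ft_force: [0.5, 0.7, -0.7]
grip_width: 0.7
```

```bash
python3 -c "
from left import *
stat()
import cv2
def crop(n,x,y,w,h,k): return cv2.resize(manip.camera(n)[y:y+h,x:x+w],None,fx=k,fy=k,interpolation=cv2.INTER_CUBIC)
cv2.imwrite('pics/end.png',np.hstack([crop('side',150,30,240,240,1.6),crop('top',100,130,240,240,1.6)]))"
```

```text
t 30.35 pos [0.5396 0.1229 0.3714] q [ 1.34  0.46 -1.2   1.88 -1.01  1.25  0.4 ] F [ 0.5  0.7 -0.7] pitch 12.0 az 77.0
```

View pics/end.png

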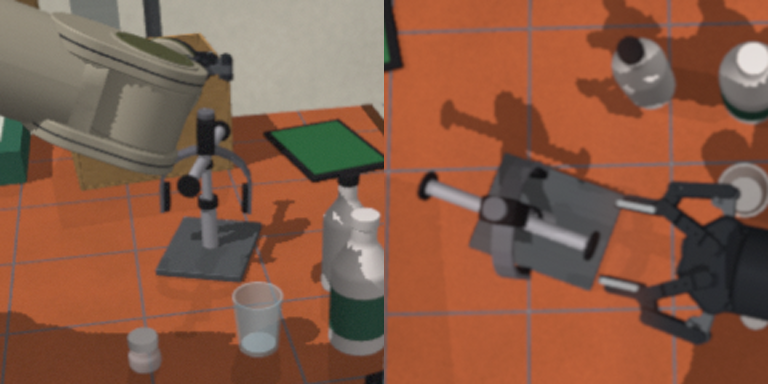

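The headband hangs on the bar: block vertical at side crop (205,130), legs at (165,195) and (247,195), gripper clear. I'll check that it is still, then hand in.

servo_tool(
  moves=[
    {"travel": [0,0,0],"dr": [0,0,0]},
    {"travel": [0,0,0],"dr": [0,0,0]},
    {"travel": [0,0,0],"dr": [0,0,0]},
    {"travel": [0,0,0],"dr": [0,0,0]},
    {"travel": [0,0,0],"dr": [0,0,0]},
    {"travel": [0,0,0],"dr": [0,0,0]},
    {"travel": [0,0,0],"dr": [0,0,0]},
    {"travel": [0,0,0],"dr": [0,0,0]},
  ],
)

```text
clock: 31.45
position: [0.5396, 0.1216, 0.3705]
ee_rot: [0.772, -0.088, 0.072, -0.625]
ft_force: [0.6, -0.3, -0.6]
grip_width: 0.696
```

```bash
python3 -c "
from workcell import manip
import numpy as np
f=lambda:[manip.camera(n).astype(int) for n in('side','top')]
a=f();[f() for _ in range(3)];b=f()
print([np.abs(x-y).mean().round(3) for x,y in((a[0][90:200,235:325],b[0][90:200,235:325]),(a[1][220:310,140:220],b[1][220:310,140:220]))],manip.get_obs()['clock'])
print(manip.hand_in())"
```

```text
[np.float64(1.405), np.float64(0.607)] 31.95
the job is handed in; nothing more can be done
None
```

The headband is hanging on the bar with its block up and a leg on each side, and I handed the job in at about 32 s; no verdict is reported.

- **How it went:** I gripped the block and carried the headband over the stand. My first approach ran into the arm's joint limits, so I backed off and came in again by a different route.
- **Contact and release:** I lowered it in 1–2 mm steps until it bore on the bar at about 6–7 N, at the height the cameras predicted. It was held there for about half a second, then released in place. It was tilted about 12° and turned about 8° while held.
- **Last checks:** The final pictures show the gripper well clear. The bottles, beaker and jar in view look undisturbed. The vial and rack were outside that last view, so I did not check them again.
- **Stillness:** Frames a few tenths of a second apart differed by about 1 grey level on average. I took that as image noise but did not compare it with a still area.
- **Seat position and resting angle:** I judged these by eye from the last picture and did not measure them.

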